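# Close up the vacuum and put its service kit away

### The job

The vacuum cleaner's service is finished. Put its filter back, hooking the tongue under the lip of the open bay and then swinging it down until it is fully home under the catch, and then push the round filter-reset button beside the bay. Put the kit away in the foam tray: press the pliers, the scissors and the ratchet handle right down into their own cut-outs and drop each loose socket, upright, into a free round hole, leaving the detergent, the bottle and the floor nozzle where they are.

Things in the scene. Friction and masses are not known exactly. Their poses are not given: they have to be found in the camera images.
- pliers: Combination pliers, dark steel head, two black handles, lying flat, 165 mm long, 190 g. Origin: underside of the waist (pivot); x to the nose, z up. Waist: x -14 to 14 mm, 24 wide (y), 13 high; grip it at the origin, a finger on each side. Nose: to x 70, 18 wide, 12 high. Handles: round, 13 thick, spread to y +-25.5 outside, end at x -94.5.
- scissors: Closed scissors lying flat, steel blades, grey handles, 168 mm long, 120 g. Origin: underside of the waist (pivot); x to the blade tips, z up. Waist: x -14 to 14 mm, 18 wide (y), 10 high; grip it at the origin. Blades: to x 82, 14 wide, 8 thick. Small bow on the +y side (x -70 to -24, y 1 to 25), large bow on the -y side (x -86 to -26, y -29 to -1), 10 thick.
- ratchet: Ratchet handle lying flat, steel head and neck, black rubber grip, 150 mm long, 200 g. Origin: on the counter below the neck; x to the head, z up. Neck: 12 mm wide (y), from 1 to 13 mm high, x -18 to 36; grip it at the origin. Round head: 29 diameter, 16 high, centred at x 50, with a small drive square 6 mm higher. Grip: x -85 to -19, 20 wide, 15 high.
- socket1: Steel socket: a plain cylinder 20 mm in diameter, 28 mm high, 40 g, standing upright on the counter. Origin: centre of its underside. All alike; two to four are present.
- socket2: Steel socket: a plain cylinder 20 mm in diameter, 28 mm high, 40 g, standing upright on the counter. Origin: centre of its underside. All alike; two to four are present.
- socket3: Steel socket: a plain cylinder 20 mm in diameter, 28 mm high, 40 g, standing upright on the counter. Origin: centre of its underside. All alike; two to four are present.
- socket4: Steel socket: a plain cylinder 20 mm in diameter, 28 mm high, 40 g, standing upright on the counter. Origin: centre of its underside. All alike; two to four are present.
- tray: Fixed black tool tray, 206 x 223 mm (x, y), 24.5 mm high, filled with dark foam, face 24 mm above the counter. Cut-outs are 14 mm deep with a light green floor. An open finger trough, 36 mm wide in x and as deep, crosses the three tool pockets at the tools' waists (tray x -18 to 18), leaving 25 mm or more beside each waist. Origin: on the counter under the trough; axes as the pockets.
- pocket_pliers (a point): Where the pliers' origin belongs: pocket floor, 10 mm above the counter; nose to this frame's +x. The pocket is the outline of the tool with 2 mm play at the sides, 3.5 mm at the ends; a foam island stands between the handles. Two springy foam edges beside the nose (x 24 to 40) grip the tool: it rides up on them until pressed down near the waist; 5 to 10 N will do. Fingers fit down in the trough.
- pocket_scissors (a point): Where the scissors' origin belongs: pocket floor, 10 mm above the counter; blades to this frame's +x, small bow to +y. 2 mm play at the sides, 3.5 mm at the ends; springy edges beside the blades (x 24 to 40 mm), to be pressed past as for the pliers.
- pocket_ratchet (a point): Where the ratchet's origin belongs: pocket floor, 10 mm above the counter; head to this frame's +x. 2 mm play at the sides, 3.5 mm at the ends; springy edges beside the rubber grip (x -40 to -24 mm), to be pressed past as for the pliers.
- bore1 (a point): Centre of the floor of a round hole in the foam along the tray's -y side: 23 mm in diameter, 14 mm deep, floor 10 mm above the counter; a seated socket stands 14 mm proud. The four holes are 40 mm apart; any socket may go in any hole, one in each.
- bore2 (a point): Centre of the floor of a round hole in the foam along the tray's -y side: 23 mm in diameter, 14 mm deep, floor 10 mm above the counter; a seated socket stands 14 mm proud. The four holes are 40 mm apart; any socket may go in any hole, one in each.
- bore3 (a point): Centre of the floor of a round hole in the foam along the tray's -y side: 23 mm in diameter, 14 mm deep, floor 10 mm above the counter; a seated socket stands 14 mm proud. The four holes are 40 mm apart; any socket may go in any hole, one in each.
- bore4 (a point): Centre of the floor of a round hole in the foam along the tray's -y side: 23 mm in diameter, 14 mm deep, floor 10 mm above the counter; a seated socket stands 14 mm proud. The four holes are 40 mm apart; any socket may go in any hole, one in each.
- filter: Pleated filter cartridge, grey frame, white paper, 160 g, lying flat on the counter. Origin: centre of its underside; z up. Bottom flange 120 x 72 mm (x, y), 8 thick; block 110 x 64 above it, up to 22 high; on top a grab rib, 60 long in x, 12 thick in y, 22 to 42 high: grip it across y. A tongue, 40 wide, sticks out of the -x edge (x -72 to -60, z 3 to 8 mm).
- filter_tongue (a point): Middle of the tongue's outer end, at (-72, 0, 5.5) mm in the filter's frame.
- vacuum: Fixed canister vacuum, dark grey, wheels; flat deck 90 mm up (x -140 to 205, y -150 to 70 mm); a hood 40 mm higher at x 112 to 198. Origin: on the counter below the bay's centre. In the middle of the bay's +x wall is a sprung catch, 30 mm wide, 4.5 mm out, 6.5 to 20.5 mm above the bay floor: it snaps over the filter's flange when the +x end is pushed down (5 to 10 N).
- bay (a point): Centre of the bay's floor, 72 mm above the counter, 18 mm below the deck: the seated filter's origin and axes lie here. Bay: x -62 to 62, y +-37.5 mm. At -x the deck overhangs as a lip (x -74 to -62) with an 11.5 mm high undercut for the tongue. Filter and tongue are longer than the opening: tilt it about 0.35 rad, tongue down, slide it to -x under the lip, then swing the +x end down.
- reset_button (a joint): Round spring push button on the vacuum's deck, on the +y side of the bay (20, 54.5 mm from the vacuum's origin); value = how far it is pushed in, m: 0 at rest, 0.005 fully in, which takes 5 N; beyond 0.0035 counts.
- reset_button_top (a point): Centre of the reset button's top face, 14 mm across, at rest 21 mm above the deck; its collar is 30 mm across and 12 mm high.
- detergent: Bystander: coral detergent jug, 165 mm high.
- spot_remover: Bystander: white plastic bottle, 150 mm high, 48 mm in diameter.
- floor_nozzle: Bystander: black floor nozzle of the vacuum, 120 x 50 mm, lying down.

How it is judged:
On the way, in this order (a step that is already met when the one before it is completed fails the run):
1. the filter is tilted with its tongue hooked under the lip of the bay (x of filter_tongue in the frame of bay below -0.066 m and z of filter_tongue in the frame of bay between -0.002 and 0.0105 m and y of filter_tongue in the frame of bay between -0.01 and 0.01 m and angle between filter's own z axis and vertical above 0.1 rad), for 0.1 s.
2. the filter is swung down flat and fully home in the bay (x of filter in the frame of bay between -0.0045 and 0.0045 m and y of filter in the frame of bay between -0.004 and 0.004 m and z of filter in the frame of bay between -0.0025 and 0.003 m and angle between filter's own z axis and vertical below 0.035 rad and x of filter_tongue in the frame of bay below -0.065 m and linear speed of filter below 0.01 m/s), for 0.2 s.
3. the reset button beside the bay is pushed in (value of joint reset_button above 0.0035 m), for 0.05 s.
At the end, for the whole second after the job is handed in: Filter flat in the bay (within 2 degrees), tongue under the lip, within 4 mm sideways and 3 mm in height; each tool the right way round in its own pocket, level, within 5 mm and no more than 3 mm above the pocket floor; every socket upright at the bottom of a hole of its own; all at rest (all of step 2 and horizontal distance between pliers and pocket_pliers below 0.005 m and z of pliers in the frame of pocket_pliers between -0.0025 and 0.003 m and angle between each of pliers, scissors, ratchet's own z axis and vertical below 0.05 rad and angle between the x axis of pliers and the x axis of pocket_pliers, either way round below 0.06 rad and linear speed of each of pliers, scissors, ratchet, socket1, socket2, socket3, socket4 below 0.01 m/s and horizontal distance between scissors and pocket_scissors below 0.005 m and z of scissors in the frame of pocket_scissors between -0.0025 and 0.003 m and angle between the x axis of scissors and the x axis of pocket_scissors, either way round below 0.06 rad and horizontal distance between ratchet and pocket_ratchet below 0.005 m and z of ratchet in the frame of pocket_ratchet between -0.0025 and 0.003 m and angle between the x axis of ratchet and the x axis of pocket_ratchet, either way round below 0.06 rad and ((horizontal distance between socket1 and bore1 below 0.004 m and z of socket1 in the frame of bore1 between -0.0025 and 0.003 m) or (horizontal distance between socket1 and bore2 below 0.004 m and z of socket1 in the frame of bore2 between -0.0025 and 0.003 m) or (horizontal distance between socket1 and bore3 below 0.004 m and z of socket1 in the frame of bore3 between -0.0025 and 0.003 m) or (horizontal distance between socket1 and bore4 below 0.004 m and z of socket1 in the frame of bore4 between -0.0025 and 0.003 m)) and angle between each of socket1, socket2, socket3, socket4's own z axis and vertical below 0.12 rad and ((horizontal distance between socket2 and bore1 below 0.004 m and z of socket2 in the frame of bore1 between -0.0025 and 0.003 m) or (horizontal distance between socket2 and bore2 below 0.004 m and z of socket2 in the frame of bore2 between -0.0025 and 0.003 m) or (horizontal distance between socket2 and bore3 below 0.004 m and z of socket2 in the frame of bore3 between -0.0025 and 0.003 m) or (horizontal distance between socket2 and bore4 below 0.004 m and z of socket2 in the frame of bore4 between -0.0025 and 0.003 m)) and ((horizontal distance between socket3 and bore1 below 0.004 m and z of socket3 in the frame of bore1 between -0.0025 and 0.003 m) or (horizontal distance between socket3 and bore2 below 0.004 m and z of socket3 in the frame of bore2 between -0.0025 and 0.003 m) or (horizontal distance between socket3 and bore3 below 0.004 m and z of socket3 in the frame of bore3 between -0.0025 and 0.003 m) or (horizontal distance between socket3 and bore4 below 0.004 m and z of socket3 in the frame of bore4 between -0.0025 and 0.003 m)) and ((horizontal distance between socket4 and bore1 below 0.004 m and z of socket4 in the frame of bore1 between -0.0025 and 0.003 m) or (horizontal distance between socket4 and bore2 below 0.004 m and z of socket4 in the frame of bore2 between -0.0025 and 0.003 m) or (horizontal distance between socket4 and bore3 below 0.004 m and z of socket4 in the frame of bore3 between -0.0025 and 0.003 m) or (horizontal distance between socket4 and bore4 below 0.004 m and z of socket4 in the frame of bore4 between -0.0025 and 0.003 m))); the robot touches nothing.
It fails at once if the detergent is pushed away or knocked over (distance of detergent from where it was at the start of the episode above 0.03 m or angle between detergent's own z axis and vertical above 0.3 rad).
It fails at once if the spot remover is pushed away or knocked over (distance of spot_remover from where it was at the start of the episode above 0.03 m or angle between spot_remover's own z axis and vertical above 0.3 rad).
It fails at once if the floor nozzle is pushed away or knocked over (distance of floor_nozzle from where it was at the start of the episode above 0.03 m or angle between floor_nozzle's own z axis and vertical above 0.3 rad).
Of socket1, socket2, socket3, socket4 only 2 to 4 are there at a start; the rules pass over those that are not, and their reading is None.
At some moment in a run one of pliers, scissors, filter may be knocked a few centimetres aside while the robot is not near it.
It also fails if it takes over 192 s, if anything falls off the work surface, if the arm or the gripper's body presses on something with over 40 N, if the wrist force passes 120 N, or if a joint passes its speed limit or range.

### The arm

A 6-joint arm with a two-finger parallel gripper is mounted at the origin on the work surface. World frame = base frame: x ahead of the robot, y to its left, z up, the work surface at z = 0. Lengths are in m, angles in rad, forces in N, time in s.
With the tool pointing down it reaches from about 0.325 to 0.9 m from the base axis. Payload 3.5 kg.
Tool frame: the origin (TCP) lies midway between the tips of the shut fingers; the grasp point (between the pads) lies 19 mm behind it (r.grip_depth is the z of the grasp point in the tool frame, in m); z points along the fingers, y is the line along which they close (so a half turn about z gives the same grasp; the last joint's range is limited). The gripper opens to 85 mm and grips with 20 to 120 N. Pads are 22 mm wide; open, the fingers measure 114 mm over their backs; the gripper's body (76 mm by 85 mm) begins 54 mm behind the grasp point. The pads swing forward as they close: fully open they stand 13 mm farther back than shut.
Start: joints at [1.175, 0.276, -0.026, 1.268, 0, 1.467], TCP at [0.18, 0.598, 0.231] pointing down, gripper open.
Joint ranges: [-3.12, 3.12], [-0.85, 1.88], [-1.08, 1.24], [-1.95, 2.15], [-1.57, 1.53], [-3.14, 3.14]. Speed limits (rad/s): [2.57, 2.57, 3.14, 3.14, 3.14, 3.14].

### API

Orientations are given as a unit quaternion [x, y, z, w].
In Python, from workcell import r, capture, get_calibration, job gives the robot as it stands.
- The arm moves only by the shell command python3 -m jog 'ROWS' [OPENING] [FORCE]. ROWS is JSON, a list that holds one entry, the list of rows, each a list of 6 numbers: the shift along the tool's x, y, z in m, then the turn, a rotation vector about the tool's x, y, z in degrees. In form: [[[dx, dy, dz, ax, ay, az], ...]]. A call has 1 to 20 rows; each row shifts and turns the commanded pose from where the row before left it, along the tool's axes as they then stand; what a row does not reach is not made up. A row lasts 1/10 s, in which the tool goes at most 50 mm and 8.59 degrees, less where a joint would pass 70% of its speed; a pose out of reach is approached as far as the arm can. A call with a gripper value outside its range is refused whole. OPENING is the closure, from -1 (fully open) to 1 (shut), so that 0 is half open, set as the call begins (- or left out, the last holds). The fingers move at their own pace and stop on an object; FORCE is the grip in N (left out, the last holds). Time passes only in rows, so rows that do not move let the fingers close. It gives the time, the measured TCP pose, the force, the opening and the grip force at its end, in the units of the state.
- r.get_obs(): the state, without advancing time (a new reading comes with each control period).
- capture(name): name is "scene" or "side" or "wrist"; returns (picture, depth): 480x640x3 uint8, blue, green, red; 480x640 float32, m along the optical axis (not along the pixel's ray), 0 where there is no reading.
- get_calibration(name): a dict with "camera_matrix" (3x3 intrinsics, pixels), "R" (3x3) and "t" (3): a world point X has camera coordinates R X + t; the wrist camera has in their place "tool_from_camera" (4x4, takes a point from camera to tool coordinates, whose origin is the TCP and whose axes are the flange's). Camera axes: x right, y down, z forward; pixel columns grow to the right and rows downward; lengths in m; the calibration is good to about 2 mm. A picture is of the moment at which its call begins: read the wrist's pose just before it. get_calibration takes no time and is no camera call.
- job.sign_off(): hands the job in; it is judged then, once.
The state is a dict: "time": time; "joints": joint angles; "joint_vel": joint speeds; "tau": joint torques, N m; "eef_pos": TCP position; "orientation": TCP orientation; "wrist_force": force on the tool from outside, world axes, zero at the start; "ft_torque": the same for the moment, N m; "finger_gap": finger opening in m; "gripper_force": force on a finger pad.
Only numpy, scipy, OpenCV 4.12 (cv2) and the standard library are available. Lean on these libraries where they do the work, as an engineer would, in place of code of your own. Each camera call takes 0.05 s, during which the arm holds its last target. There are 200 camera calls.

## Working session

There is one attempt and no reset: what is moved stays moved. The work goes in short steps, Python scripts to look and compute and a shell command to move; the robot and the scene stay as the last step left them, time stands still between calls to the robot, and variables do not carry over. Pictures are saved under pics/ and viewed, at most 14 in all, crops included, and the job is handed in when it is done.

```bash
ls; mkdir -p pics
python3 - <<'E'
from workcell import r,capture,get_calibration
import cv2,numpy as np
print(r.get_obs(), r.grip_depth)
for n in("scene","side"):
    p,d=capture(n); cv2.imwrite(f"pics/{n}0.png",p); np.save(f"{n}0.npy",d); c=get_calibration(n); print(n,c)
print(get_calibration("wrist"))
E
```

```text
pics
{'time': 0.0, 'joints': array([ 1.17460637e+00,  2.77152525e-01, -2.79017180e-02,  1.26800401e+00,
        1.11878078e-05,  1.46739368e+00]), 'joint_vel': array([ 0.00032345,  0.00032061, -0.0003173 , -0.00152802, -0.00124295,
        0.00018257]), 'tau': array([ 7.20245807e-04, -4.45510519e+01,  2.95202422e+01,  1.66065601e-02,
       -3.55741668e-04, -1.88361838e-06]), 'eef_pos': array([0.18009074, 0.59766799, 0.23013777]), 'orientation': array([ 1.45871234e-01,  9.89302938e-01, -1.09448016e-03, -2.85002282e-04]), 'wrist_force': array([0.27184026, 1.18658825, 0.02135202]), 'ft_torque': array([ 0.03722632, -0.02102557, -0.02263224]), 'gripper_force': 0.0, 'finger_gap': 0.08502635104238872} -0.0187
scene {'camera_matrix': array([[493.09118304,   0.        , 311.38160122],
       [  0.        , 493.09118304, 244.36642483],
       [  0.        ,   0.        ,   1.        ]]), 'R': array([[-0.30908045,  0.95101502,  0.00630207],
       [ 0.70030117,  0.23207177, -0.67507108],
       [-0.64346527, -0.20423793, -0.73772577]]), 't': array([ 0.15487816, -0.33029286,  1.70357013])}
side
[... 212 characters left out ...]
  0.00787812],
       [-0.05311299, -0.61584546, -0.78607466],
       [ 0.08023595,  0.78200872, -0.61808135]]), 't': array([-0.56736269,  0.11095134,  1.48770932])}
{'camera_matrix': array([[382.37816377,   0.        , 321.10208508],
       [  0.        , 382.37816377, 237.80551833],
       [  0.        ,   0.        ,   1.        ]]), 'tool_from_camera': array([[ 2.62406870e-04, -9.52537550e-01, -3.04421002e-01,
         7.79945627e-02],
       [ 9.99999951e-01,  1.97712891e-04,  2.43340319e-04,
        -8.76876692e-05],
       [-1.71602835e-04, -3.04421051e-01,  9.52537555e-01,
        -1.42449971e-01],
       [ 0.00000000e+00,  0.00000000e+00,  0.00000000e+00,
         1.00000000e+00]])}
```

View pics/scene0.png

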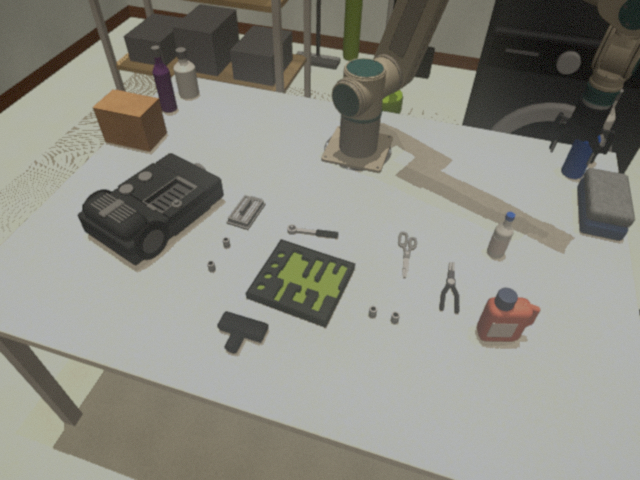

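View pics/side0.png

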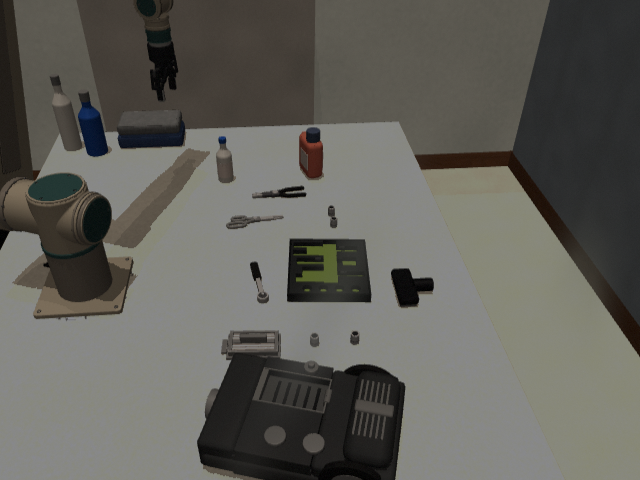

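The scene view shows the vacuum at (155,205), the filter at (246,211) and the tray at (300,282). The tools are at ratchet (313,232), scissors (406,255) and pliers (451,290), and there are four sockets at (226,242), (211,266), (373,311) and (395,317). The side view shows the vacuum +x to image right, with the bay at (293,390), the reset button at (312,366) and the tray bores along the bottom edge of the tray.

```bash
cat > h.py <<'E'
import numpy as np, cv2
from scipy.spatial.transform import Rotation as R
from workcell import r,capture,get_calibration
def cam(n,o=None):
    c=get_calibration(n)
    if n!="wrist":
        Rc=c["R"].T; return c["camera_matrix"],Rc,-Rc@c["t"]
    o=o or r.get_obs(); T=c["tool_from_camera"]; Q=R.from_quat(o["orientation"]).as_matrix()
    return c["camera_matrix"],Q@T[:3,:3],Q@T[:3,3]+o["eef_pos"]
def ray(C,uv,z):
    K,Rc,t=C; uv=np.atleast_2d(np.array(uv,float))
    d=np.c_[(uv-[K[0,2],K[1,2]])/K[0,0],np.ones(len(uv))]@Rc.T
    return t+d*((z-t[2])/d[:,2])[:,None]
def proj(C,X):
    K,Rc,t=C; p=(np.atleast_2d(X)-t)@Rc; return p[:,:2]/p[:,2:]*K[0,0]+[K[0,2],K[1,2]]
def cloud(C,d):
    K,Rc,t=C; v,u=np.mgrid[:480,:640]; q=np.dstack([(u-K[0,2])/K[0,0]*d,(v-K[1,2])/K[0,0]*d,d])
    return q@Rc.T+t
def Rt(yaw,tilt=0):  # yaw: tool y axis angle from world Y (tool x = -X at 0); tilt about tool y
    return R.from_matrix(np.diag([-1.,1,-1])).__rmul__(R.from_euler('z',yaw,degrees=True))*R.from_euler('y',tilt,degrees=True)
def delta(pos,yaw=None,tilt=0):
    o=r.get_obs(); Q=R.from_quat(o["orientation"])
    T=Q if yaw is None else Rt(yaw,tilt)
    w=np.degrees((Q.inv()*T).as_rotvec())
    print("now",o["eef_pos"].round(4),"t",round(o["time"],1),"turn",w.round(2),"then shift mm",(T.inv().apply(np.array(pos)-o["eef_pos"])*1e3).round(1))
def snap(name,save=True):
    o=r.get_obs(); p,d=capture("wrist"); C=cam("wrist",o)
    cv2.imwrite(f"pics/{name}.png",p); np.savez(f"{name}.npz",p=p,d=d,K=C[0],R=C[1],t=C[2])
    return p,d,C
def load(name):
    z=np.load(f"{name}.npz"); return z["p"],z["d"],(z["K"],z["R"],z["t"])
E
python3 - <<'E'
from h import *
for n,pts in (("scene",[(226,242),(211,266),(373,311),(395,317),(246,211),(300,282),(313,232),(406,255),(451,287),(155,205),(500,238),(505,320),(243,328)]),("side",[(314,339),(354,337),(331,210),(334,221),(253,343),(328,270),(258,278),(256,220),(279,193),(293,390),(312,366),(224,160),(311,155),(405,286)])):
    P=cloud(cam(n),np.load(n+"0.npy"))
    for u,v in pts: print(n,u,v,P[v,u].round(3))
delta([0.5,-0.2,0.3],0)
E
```

```text
scene 226 242 [ 0.561 -0.23   0.023]
scene 211 266 [ 0.656 -0.23   0.027]
scene 373 311 [0.661 0.212 0.026]
scene 395 317 [0.662 0.267 0.027]
scene 246 211 [ 0.425 -0.229  0.02 ]
scene 300 282 [0.618 0.006 0.007]
scene 313 232 [ 0.434 -0.017  0.008]
scene 406 255 [0.44  0.255 0.012]
scene 451 287 [0.51  0.387 0.008]
scene 155 205 [ 0.538 -0.453  0.077]
scene 500 238 [0.367 0.482 0.082]
scene 505 320 [0.647 0.504 0.104]
scene 243 328 [ 0.806 -0.073  0.025]
side 314 339 [ 0.554 -0.247  0.025]
side 354 337 [ 0.645 -0.248  0.024]
side 331 210 [0.654 0.25  0.026]
side 334 221 [0.656 0.2   0.023]
side 253 343 [ 0.417 -0.243  0.021]
side 328 270 [ 0.615 -0.     0.013]
side 258 278 [ 0.434 -0.013  0.011]
side 256 220 [0.435 0.24  0.011]
side 279 193 [0.509 0.374 0.013]
side 293 390 [ 0.495 -0.418  0.07 ]
side 312 366 [ 0.534 -0.394  0.109]
side 224 160 [0.345 0.464 0.084]
side 311 155 [0.615 0.454 0.095]
side 405 286 [ 0.796 -0.095  0.029]
now [0.1802 0.5977 0.2303] t 0.1 turn [ -0.11  -0.03 -16.78] then shift mm [-319.8 -797.7  -69.7]
```

```bash
python3 -m jog '[[[0,0,-0.02,0,0,-8.4],[0,0,-0.02,0,0,-8.4],[-0.035,-0.025,-0.005,0,0,0],[-0.035,-0.025,-0.005,0,0,0],[-0.035,-0.025,-0.005,0,0,0],[-0.035,-0.025,-0.005,0,0,0],[-0.035,-0.025,-0.005,0,0,0],[-0.035,-0.025,-0.005,0,0,0],[-0.035,-0.025,0,0,0,0],[-0.035,-0.025,0,0,0,0],[0,-0.04,0,0,0,0],[0,-0.04,0,0,0,0],[0,-0.02,0,0,0,0],[0,0,0,0,0,0],[0,0,0,0,0,0]]]'
python3 -c "
from h import *
snap('w1');delta([.44,-.33,.3],0)"
python3 -m jog '[[[0,-0.04,0,0,0,0],[0,-0.04,0,0,0,0],[0,-0.04,0,0,0,0],[0,-0.04,0,0,0,0],[0,-0.04,0,0,0,0],[0,-0.04,0,0,0,0],[0,-0.04,0,0,0,0],[0,-0.02,0,0,0,0],[0,0,0,0,0,0],[0,0,0,0,0,0]]]'
python3 -c "
from h import *
snap('w2');delta([.44,-.33,.3],0)"
python3 -m jog '[[[0,-0.04,0,0,0,0],[0,-0.04,0,0,0,0],[0,-0.04,0,0,0,0],[0,-0.04,0,0,0,0],[0,-0.04,0,0,0,0],[0,-0.04,0,0,0,0],[0,-0.04,0,0,0,0],[0,-0.02,0,0,0,0],[0,0,0,0,0,0],[0,0,0,0,0,0]]]'
python3 -c "
from h import *
snap('w3');delta([.44,-.33,.3],0)"
```

```text
time: 1.6
eef_pos: [0.4605, 0.2985, 0.3011]
orientation: [0.0, 1.0, 0.0, -0.0]
wrist_force: [0.1, 0.4, -0.4]
finger_gap: 0.0858
gripper_force: 0.0
now [0.4605 0.299  0.3011] t 1.6 turn [ 0.03 -0.01  0.03] then shift mm [  20.5 -629.     1.1]
time: 2.65
eef_pos: [0.4611, -0.0007, 0.3012]
orientation: [-0.0, 1.0, 0.0, -0.0]
wrist_force: [0.3, 0.9, 0.9]
finger_gap: 0.0858
gripper_force: 0.0
now [ 4.610e-01 -4.000e-04  3.012e-01] t 2.7 turn [ 0.04 -0.01  0.1 ] then shift mm [  21.  -329.6    1.2]
time: 3.7
eef_pos: [0.4612, -0.3001, 0.301]
orientation: [-0.001, 1.0, 0.001, -0.0]
wrist_force: [-0.6, 1.1, -0.3]
finger_gap: 0.0849
gripper_force: 0.0
now [ 0.4611 -0.2998  0.3012] t 3.8 turn [ 0.07 -0.03  0.13] then shift mm [ 21.1 -30.2   1.2]
```

View pics/w3.png

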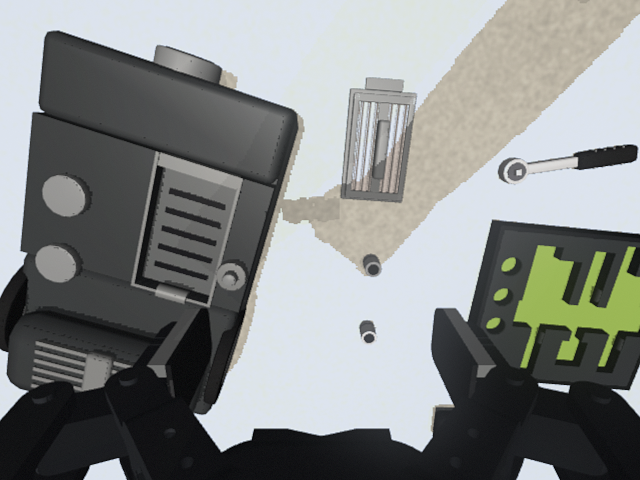

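View pics/w2.png

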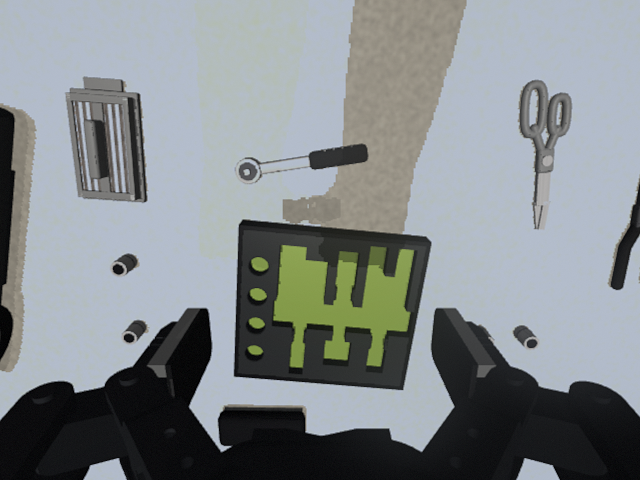

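View pics/w1.png

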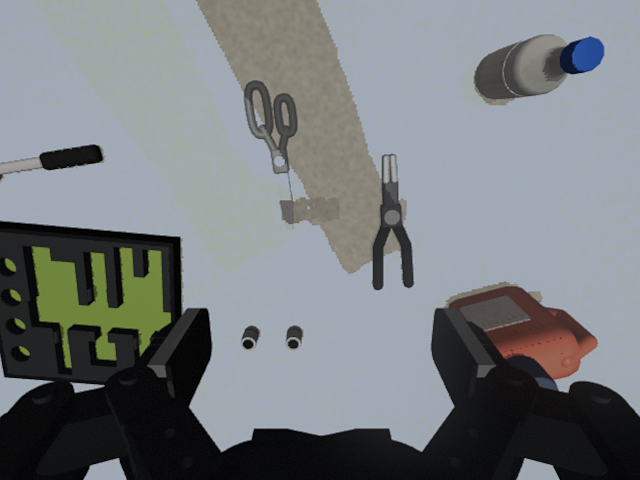

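Wrist views (image down = world +x, right = +y). In w3 the bay is centred near (187,230) with the reset button at (231,276), and the filter is at (380,145) with its tongue at the top. In w2 the tray's green floor shows the scissors pocket (left), ratchet pocket (middle) and pliers pocket (right), with bores at u≈258. In w1 the scissors are at (279,160) and the pliers at (392,217) with the nose up (−x).

```bash
python3 - <<'E'
from h import *
p,d,C=load("w3"); P=cloud(C,d)
print("bay",ray(C,[(187,230)],.072).round(3),"btn",ray(C,[(231,276)],.111).round(3), "filt",ray(C,[(380,145)],.022).round(3))
for u,v in [(187,230),(231,272),(100,150),(382,145),(382,150),(360,145),(372,265)]: print(u,v,P[v,u].round(4))
# filter: pixels 4..50mm high in its neighbourhood
m=((P[...,2]>.004)&(P[...,2]<.05)&(d>0)).astype(np.uint8); m[:, :320]=0; m[:,440:]=0; m[215:]=0
c=max(cv2.findContours(m,0,2)[0],key=cv2.contourArea); print(cv2.minAreaRect(c),cv2.boundingRect(c))
delta([.49,-.42,.26],0)
E
python3 -m jog '[[[-0.015,-0.04,0.013,0,0,0],[-0.015,-0.04,0.013,0,0,0],[0,-0.04,0.013,0,0,0],[0,0,0,0,0,0],[0,0,0,0,0,0],[0,0,0,0,0,0]]]'
python3 - <<'E'
from h import *
p,d,C=snap("w4"); P=cloud(C,d)
z=P[...,2]; 
for lo,hi,n in((.066,.078,"floor"),(.086,.094,"deck")):
    m=((z>lo)&(z<hi)&(d>0)).astype(np.uint8)*255
    cv2.imwrite(f"pics/m_{n}.png",m)
E
```

```text
bay [[ 0.494 -0.435  0.072]] btn [[ 0.527 -0.385  0.111]] filt [[ 0.413 -0.236  0.022]]
187 230 [ 0.4932 -0.4349  0.0736]
231 272 [ 0.5258 -0.3859  0.1047]
100 150 [ 0.413  -0.4995  0.0902]
382 145 [ 0.4117 -0.2373  0.0409]
382 150 [ 0.4167 -0.237   0.0407]
360 145 [ 0.4132 -0.2577  0.019 ]
372 265 [ 0.5495 -0.2399  0.0269]
((379.0043029785156, 139.1180419921875), (66.8285903930664, 123.46150207519531), 5.04245138168335) (341, 77, 76, 125)
now [ 0.4611 -0.2998  0.3012] t 3.8 turn [ 0.07 -0.03  0.13] then shift mm [ -28.9 -120.2   41.2]
time: 4.35
eef_pos: [0.4912, -0.4197, 0.263]
orientation: [-0.001, 1.0, 0.0, 0.0]
wrist_force: [0.2, -0.4, 0.1]
finger_gap: 0.0853
gripper_force: 0.0
```

View pics/w4.png

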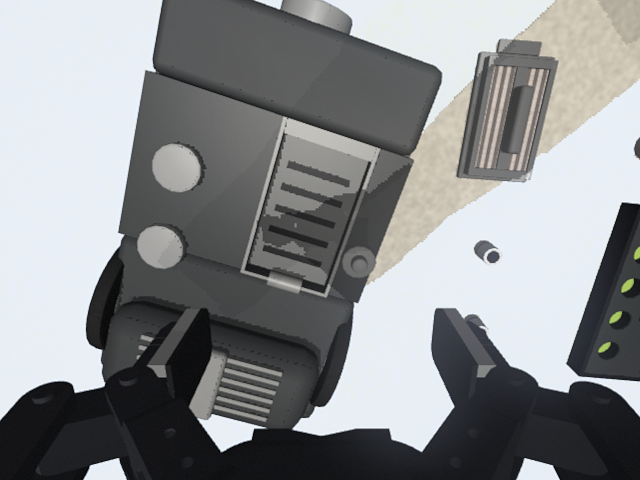

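w4 shows the bay rim with corners ≈(284,118), (380,148), (328,297) and (242,270), the catch at (285,282) and the reset button at (359,262). The filter is at (507,117).

```bash
cat >> h.py <<'E'
def rect(P2):  # min-area rectangle of world xy points: centre, sides, yaw of long side (deg)
    (c,s,a)=cv2.minAreaRect((np.asarray(P2)*1000).astype(np.float32))
    if s[0]<s[1]: s=s[::-1]; a+=90
    return np.round(c,1),np.round(s,1),round((a+90)%180-90,2)
def biggest(m): return max(cv2.findContours(m.astype(np.uint8),cv2.RETR_EXTERNAL,cv2.CHAIN_APPROX_NONE)[0],key=cv2.contourArea)[:,0]
E
python3 - <<'E'
from h import *
p,d,C=load("w4"); P=cloud(C,d); z=P[...,2]
print("deck z",np.median(z[150:200,225:250]),"floor z",np.median(z[(z>.066)&(z<.078)]))
m=((z>.06)&(z<.0865)&(d>0)); m[:100]=0;m[310:]=0;m[:,:235]=0;m[:,390:]=0
m=cv2.morphologyEx(m.astype(np.uint8),cv2.MORPH_OPEN,np.ones((5,5)))
c=biggest(m); print("bay",rect(ray(C,c,.09)[:,:2]), cv2.boundingRect(c))
b=((z>.106)&(z<.115)); b[:230]=0;b[300:]=0;b[:,:330]=0;b[:,390:]=0
v,u=np.nonzero(b); print("btn",P[b].mean(0),b.sum())
# collar
b=((z>.098)&(z<.106)); b[:230]=0;b[300:]=0;b[:,:330]=0;b[:,390:]=0
print("collar",P[b].mean(0),b.sum(), (P[b].max(0)-P[b].min(0)))
# lines via color
g=cv2.cvtColor(p,6); cv2.imwrite("pics/crop4.png",cv2.resize(g[100:310,220:400],None,fx=2.8,fy=2.8)) 
# filter from this view
m=((z>.004)&(z<.05)&(d>0)); m[:,:445]=0;m[:,565:]=0;m[190:]=0; c=biggest(m); print("filt",cv2.boundingRect(c))
rib=(z>.036)&(z<.048); rib[:,:445]=0;rib[:,565:]=0;rib[190:]=0
print("rib",rect(P[rib][:,:2]),np.median(z[rib]))
blk=(z>.016)&(z<.028); blk[:,:445]=0;blk[:,565:]=0;blk[190:]=0
print("blk",rect(P[blk][:,:2]))
fl=(z>.003)&(z<.05); fl[:,:445]=0;fl[:,565:]=0;fl[190:]=0
print("fl",rect(P[fl][:,:2]))
E
```

```text
deck z 0.08978112590313533 floor z 0.07242088982444592
bay (array([ 496.2, -433.2]), array([123.7,  74.4]), -17.81) (246, 134, 124, 158)
btn [ 0.53068347 -0.38777116  0.11005351] 207
collar [ 0.52968063 -0.38789587  0.10163276] 683 [0.02917491 0.02855665 0.00777823]
filt (457, 38, 102, 144)
rib (array([ 416.7, -238. ]), array([60. , 12.7]), -4.64) 0.041233592804809205
blk (array([ 416.6, -237.3]), array([110.2,  65.5]), -4.27)
fl (array([ 411.2, -240.5]), array([133.7,  78. ]), -3.61)
```

```bash
cat >> h.py <<'E'
def edges(X,c,yaw,hx,hy):  # refine rectangle: line fits to the four sides; X world xy mm
    a=np.radians(yaw); q=(X-c)@np.array([[np.cos(a),-np.sin(a)],[np.sin(a),np.cos(a)]])
    for s in(1,-1):
        k=(abs(q[:,0])<.8*hx)&(abs(q[:,1]-s*hy)<3); f=np.polyfit(q[k,0],q[k,1],1); print("y side",s,round(f[1],2),"dyaw",np.degrees(f[0]).round(2),k.sum())
    for s in(1,-1):
        k=(abs(q[:,1])<.8*hy)&(abs(q[:,0]-s*hx)<3); f=np.polyfit(q[k,1],q[k,0],1); print("x side",s,round(f[1],2),"dyaw",-np.degrees(f[0]).round(2),k.sum())
E
python3 - <<'E'
from h import *
p,d,C=load("w4"); P=cloud(C,d); z=P[...,2]
m=((z>.06)&(z<.0865)&(d>0)); m[:100]=0;m[310:]=0;m[:,:235]=0;m[:,390:]=0
m=cv2.morphologyEx(m.astype(np.uint8),cv2.MORPH_OPEN,np.ones((5,5)))
edges(ray(C,biggest(m),.09)[:,:2]*1e3,np.array([496.2,-433.2]),-17.5,62,37.5)
blk=(z>.016)&(z<.05); blk[:,:445]=0;blk[:,565:]=0;blk[190:]=0
print("filter block");edges(ray(C,biggest(blk),.022)[:,:2]*1e3,np.array([416.6,-237.5]),-4.4,55,32)
delta([.4166,-.2375,.12],-4.4)
E
```

```text
y side 1 36.42 dyaw -0.08 110
y side -1 -36.68 dyaw -0.28 115
x side 1 60.93 dyaw -1.03 34
x side -1 -61.45 dyaw 0.02 74
filter block
y side 1 31.27 dyaw 0.38 96
y side -1 -33.59 dyaw 0.31 97
x side 1 54.38 dyaw 0.42 50
x side -1 -54.34 dyaw 0.48 55
now [ 0.4913 -0.4197  0.2633] t 4.4 turn [-0.01  0.04  4.53] then shift mm [ 88.5 176.  143.3]
```

```bash
python3 -m jog '[[[0,0,0,0,0,4.1],[0.022,0.044,0.005,0,0,0],[0.022,0.044,0.01,0,0,0],[0.022,0.044,0.02,0,0,0],[0.022,0.044,0.03,0,0,0],[0,0,0.038,0,0,0],[0,0,0,0,0,0],[0,0,0,0,0,0]]]'
python3 - <<'E'
from h import *
p,d,C=snap("w5"); P=cloud(C,d); z=P[...,2]
near=(abs(P[...,0]-.416)<.1)&(abs(P[...,1]+.238)<.07)&(d>0)
rib=near&(z>.036)&(z<.048); print("rib",rect(P[rib][:,:2]),np.median(z[rib]),cv2.boundingRect(biggest(rib)))
blk=near&(z>.016)&(z<.05); print("blk",rect(ray(C,biggest(blk),.022)[:,:2]))
edges(ray(C,biggest(blk),.022)[:,:2]*1e3,np.array([416.6,-237.5]),-4.,55,32)
delta([.4166,-.2375,.024],-4.)
w,_,D=load("w4"); Q=cloud(D,_); print("hump z",Q[60,280:330:10,2].round(3))
E
```

```text
time: 5.2
eef_pos: [0.4194, -0.2479, 0.1654]
orientation: [0.035, 0.999, -0.0, 0.0]
wrist_force: [0.7, 0.2, 1.2]
finger_gap: 0.0851
gripper_force: 0.0
rib (array([ 416.5, -237. ]), array([59.8, 11.6]), -3.7) 0.04141605113023325 (328, 182, 17, 80)
blk (array([ 416.2, -237.2]), array([108.6,  63.7]), -4.0)
y side 1 31.7 dyaw -0.06 111
y side -1 -31.22 dyaw 0.0 111
x side 1 53.87 dyaw -0.05 63
x side -1 -54.74 dyaw 0.0 70
now [ 0.4205 -0.2492  0.1665] t 5.2 turn [-0.11  0.15 -0.05] then shift mm [  4.8  11.4 142.5]
hump z [0.091 0.088 0.091 0.089 0.09 ]
```

```bash
python3 -m jog '[[[0.005,0.0117,0.03,0,0,0],[0,0,0.035,0,0,0],[0,0,0.035,0,0,0],[0,0,0.025,0,0,0],[0,0,0.0165,0,0,0],[0,0,0,0,0,0],[0,0,0,0,0,0]]]'
python3 -m jog '[[[0,0,0,0,0,0],[0,0,0,0,0,0],[0,0,0,0,0,0],[0,0,0,0,0,0],[0,0,0,0,0,0],[0,0,0,0,0,0],[0,0,0,0,0,0],[0,0,0,0,0,0]]]' 1 70
python3 -m jog '[[[0,0,-0.01,0,0,0],[0,0,-0.03,0,0,0],[0,0,-0.04,0,0,0],[0,0,-0.04,0,0,0],[0,0,-0.04,0,0,0],[0,0,-0.04,0,0,0],[0,0,0,0,0,0],[0,0,0,0,0,0]]]'
python3 - <<'E'
from h import *
p,d,C=snap("w6"); o=r.get_obs(); Q=R.from_quat(o["orientation"])
P=Q.inv().apply((cloud(C,d)-o["eef_pos"]).reshape(-1,3)).reshape(480,640,3)*1e3  # tool frame mm
near=(d>0)&(abs(P[...,0])<90)&(abs(P[...,1])<60)&(P[...,2]>-20)&(P[...,2]<40)
b=near&(P[...,2]<12)&(P[...,2]>0)&(P[...,0]>5); print("block top in tool",rect(P[b][:,:2]),P[b].min(0),P[b].max(0),np.median(P[b][:,2]))
b=near&(P[...,2]<30)&(P[...,2]>14)&(P[...,0]>64);print("tongue",np.median(P[b],0),P[b].min(0),P[b].max(0))
print(o["finger_gap"],o["gripper_force"]); delta([.43,-.24,.25],-4)
E
```

```text
time: 5.95
eef_pos: [0.417, -0.2383, 0.0246]
orientation: [0.036, 0.999, -0.001, 0.001]
wrist_force: [-0.3, -0.2, 0.8]
finger_gap: 0.0849
gripper_force: 0.0
time: 6.75
eef_pos: [0.4153, -0.2367, 0.0235]
orientation: [0.036, 0.999, -0.0, 0.0]
wrist_force: [-1.0, 0.3, 5.8]
finger_gap: 0.0103
gripper_force: 70.5
time: 7.55
eef_pos: [0.4153, -0.2366, 0.2238]
orientation: [0.036, 0.999, -0.0, 0.001]
wrist_force: [-0.7, -0.0, -2.9]
finger_gap: 0.0108
gripper_force: 69.5
block top in tool (array([29457.8,  -634.8]), array([64362.6, 48909.8]), -90.0) [ 5.00242690e+00 -3.28157177e+01  1.02347953e-03] [53.91349871 31.54576512 11.95466487] 2.755055036643408
tongue [66.77833058 -0.41319795 14.64057755] [ 64.00126742 -20.34423644  14.00249648] [69.11761789 19.52864274 17.893343  ]
0.010404661465922027 69.48067545890808
now [ 0.4143 -0.2359  0.2221] t 7.6 turn [ 0.05 -0.08 -0.07] then shift mm [-15.9  -3.  -27.9]
```

View pics/w6.png

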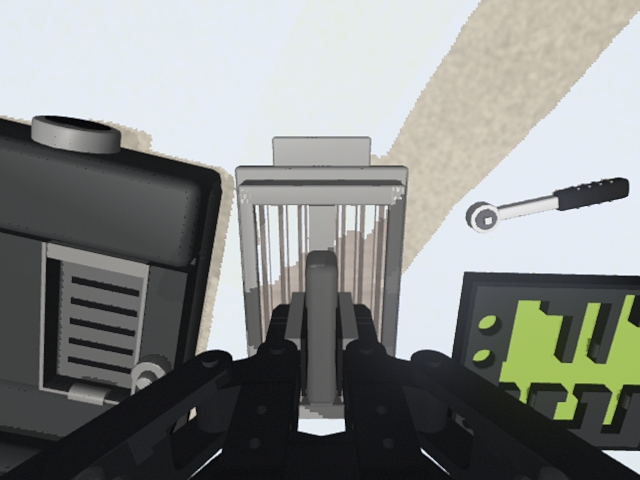

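The held filter is straight in the gripper: tongue at (321,150), rib at (320,325), gripped across its thickness. The bay is at lower left.

```bash
cat >> h.py <<'E'
BAY=np.array([.4962,-.4330,.072]); BYAW=-17.6
def fpose(Fx,Fz,th,Fy=0):
    t=np.radians(th); c,s=np.cos(t),np.sin(t)
    b=np.array([Fx-1.1*c-24.7*s,Fy,Fz-1.1*s+24.7*c])/1e3
    return BAY+R.from_euler('z',BYAW,degrees=True).apply(b)
E
python3 -m jog '[[[0,0,0,0,0,6.8],[0,0,0,0,0,6.8],[0,0,0,0,-7,0],[0,0,0,0,-7,0],[0,0,0,0,-6,0],[0,0,0,0,0,0],[0,0,0,0,0,0]]]'
python3 - <<'E'
from h import *
delta(fpose(10,70,20),-17.6,-20)
E
```

```text
time: 8.3
eef_pos: [0.4135, -0.2354, 0.2208]
orientation: [0.152, 0.973, -0.026, 0.169]
wrist_force: [1.1, -0.5, -0.8]
finger_gap: 0.0103
gripper_force: 69.4
now [ 0.4135 -0.2354  0.2208] t 8.3 turn [ 0.04 -0.29 -0.14] then shift mm [-111.6 -163.3  100.2]
```

```bash
python3 -m jog '[[[-0.022,-0.0327,0.02,0,-0.3,0],[-0.022,-0.0327,0.02,0,0,0],[-0.022,-0.0327,0.02,0,0,0],[-0.022,-0.0327,0.02,0,0,0],[-0.0225,-0.0327,0.02,0,0,0],[0,0,0,0,0,0],[0,0,0,0,0,0],[0,0,0,0,0,0]]]'
python3 - <<'E'
from h import *
p,d,C=snap("w7")
delta(fpose(10,70,20),-17.6,-20);delta(fpose(10,30,20),-17.6,-20); delta(fpose(0,23,20),-17.6,-20)
E
```

```text
time: 9.1
eef_pos: [0.4975, -0.4339, 0.1667]
orientation: [0.151, 0.973, -0.026, 0.173]
wrist_force: [0.7, 0.7, -3.2]
finger_gap: 0.0106
gripper_force: 69.5
now [ 0.4974 -0.4336  0.1672] t 9.2 turn [ 0.02  0.24 -0.04] then shift mm [1.6 0.2 1.9]
now [ 0.4974 -0.4336  0.1672] t 9.2 turn [ 0.02  0.24 -0.04] then shift mm [15.3  0.2 39.5]
now [ 0.4974 -0.4336  0.1672] t 9.2 turn [ 0.02  0.24 -0.04] then shift mm [27.   0.2 42.7]
```

View pics/w7.png

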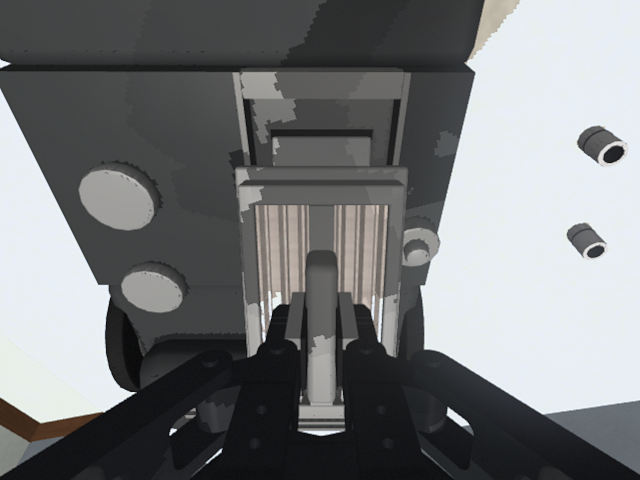

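w7 shows the tongue (u 272–371, mid 321.5) centred between the bay walls (u 236–407, mid 321.5), and the lip's edge at v≈99.

```bash
python3 - <<'E'
from h import *
p,d,C=load("w7")
q=R.from_euler('z',-BYAW,degrees=True).apply(ray(C,[(320,72),(320,99),(238,130),(405,130)],.09)-BAY); print((q*1e3).round(1))
print(p[60:170:3,350].mean(1).round().tolist())
E
python3 -m jog '[[[0.008,0,0.02,0,0,0],[0.0075,0,0.02,0,0,0],[0,0,0,0,0,0],[0,0,0,0,0,0]]]'
python3 - <<'E'
from h import *
delta(fpose(10,30,20),-17.6,-20); delta(fpose(0,24,20),-17.6,-20)
E
```

```text
[[-73.5  -0.8  18. ]
 [-61.4  -0.9  18. ]
 [-46.2 -41.8  18. ]
 [-46.1  41.5  18. ]]
[38.0, 34.0, 32.0, 62.0, 88.0, 95.0, 96.0, 95.0, 95.0, 95.0, 95.0, 106.0, 100.0, 85.0, 79.0, 80.0, 81.0, 79.0, 78.0, 78.0, 78.0, 77.0, 73.0, 46.0, 32.0, 29.0, 95.0, 108.0, 108.0, 108.0, 108.0, 109.0, 96.0, 98.0, 97.0, 90.0, 83.0]
time: 9.55
eef_pos: [0.4963, -0.4329, 0.1247]
orientation: [0.151, 0.973, -0.027, 0.174]
wrist_force: [0.6, -0.6, -1.7]
finger_gap: 0.0105
gripper_force: 69.5
now [ 0.4963 -0.4329  0.1247] t 9.6 turn [ 0.03  0.26 -0.05] then shift mm [-0.5 -0.2  0. ]
now [ 0.4963 -0.4329  0.1247] t 9.6 turn [ 0.03  0.26 -0.05] then shift mm [10.9 -0.2  2.3]
```

```bash
python3 -m jog '[[[0.0016,0,0.0058,0,0,0],[0,0,0,0,0,0],[0.0047,0,-0.0017,0,0,0],[0.0047,0,-0.0017,0,0,0],[0,0,0,0,0,0],[0,0,0,0,0,0],[0,0,0,0,0,0]]]'
python3 - <<'E'
from h import *
p,d,C=snap("w8")
delta(fpose(0,24,20),-17.6,-20);delta(fpose(0,11,10),-17.6,-10)
E
```

```text
time: 10.25
eef_pos: [0.4876, -0.4314, 0.1186]
orientation: [0.151, 0.973, -0.027, 0.174]
wrist_force: [1.3, -0.4, -1.8]
finger_gap: 0.0103
gripper_force: 69.5
now [ 0.4876 -0.4314  0.1186] t 10.3 turn [-0.04  0.32 -0.07] then shift mm [ 0.7  1.  -0.5]
now [ 0.4876 -0.4314  0.1186] t 10.3 turn [-0.03 10.32 -0.07] then shift mm [-1.3  1.  11.9]
```

View pics/w8.png

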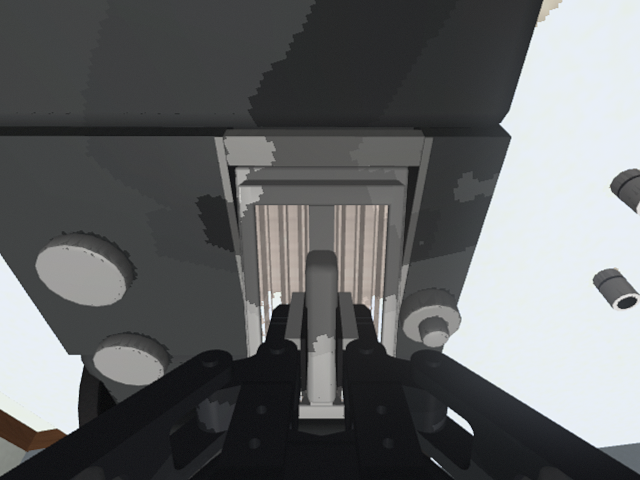

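The tongue has gone under the lip (lip band v 135–165, filter below it) and no force shows. It sits about 1 mm toward −y, which I'll correct during the swing.

Run:
```python
from h import *
def step(a,b):
    Ta=Rt(BYAW,-a[2]); d=Ta.inv().apply(fpose(*b)-fpose(*a))*1e3; print(a,b,d.round(1))
L=[(0,24,20),(0,18,15),(0,11.5,10),(0,5.5,5),(0,0,0)]
for a,b in zip(L,L[1:]): step(a,b)
```

```text
(0, 24, 20) (0, 18, 15) [-0.1  0.   5.6]
(0, 18, 15) (0, 11.5, 10) [-0.5 -0.   6.3]
(0, 11.5, 10) (0, 5.5, 5) [-1.1  0.   5.9]
(0, 5.5, 5) (0, 0, 0) [-1.7  0.   5.5]
```

```bash
python3 -m jog '[[[0,0.001,0,0,0.3,0],[-0.0001,0,0.0028,0,2.5,0],[0,0,0.0028,0,2.5,0],[-0.0002,0,0.0031,0,2.5,0],[-0.0002,0,0.0031,0,2.5,0],[0,0,0,0,0,0],[0,0,0,0,0,0]]]'
python3 - <<'E'
from h import *
delta(fpose(0,11.5,10),-17.6,-10);delta(fpose(0,5.5,5),-17.6,-5)
E
```

```text
time: 11.0
eef_pos: [0.4917, -0.4313, 0.1071]
orientation: [0.153, 0.984, -0.013, 0.086]
wrist_force: [0.1, 0.4, -2.0]
finger_gap: 0.0099
gripper_force: 69.5
now [ 0.4917 -0.4313  0.1071] t 11.0 turn [ 0.    0.03 -0.05] then shift mm [ 0.5 -0.2 -0.7]
now [ 0.4917 -0.4313  0.1071] t 11.0 turn [ 0.    5.03 -0.05] then shift mm [-1.1 -0.2  5.2]
```

```bash
python3 -m jog '[[[-0.0004,0,0.0028,0,2.5,0],[-0.0005,0,0.0028,0,2.5,0],[-0.0006,0,0.002,0,1.7,0],[-0.0007,0,0.0018,0,1.7,0],[0,0,0,0,0,0],[0,0,0,0,0,0]]]'
python3 - <<'E'
from h import *
delta(fpose(0,1.5,1.5),-17.6,-1.5);delta(fpose(0,0,0),-17.6,0); print(r.get_obs()["ft_torque"])
E
```

```text
time: 11.6
eef_pos: [0.4934, -0.4319, 0.0976]
orientation: [0.154, 0.988, -0.002, 0.013]
wrist_force: [-2.4, 0.8, -2.2]
finger_gap: 0.0107
gripper_force: 69.5
now [ 0.4934 -0.4319  0.0976] t 11.6 turn [ 0.01  0.02 -0.11] then shift mm [-1.3 -0.2 -0.5]
now [ 0.4934 -0.4319  0.0976] t 11.6 turn [ 0.02  1.52 -0.11] then shift mm [-1.9 -0.2  0.9]
[ 0.02371874  0.62072421 -0.03213156]
```

```bash
python3 -m jog '[[[-0.0008,0,0.001,0,1,0],[-0.0008,0,0.001,0,1,0],[0,0,0.001,0,0.5,0],[0,0,0.001,0,0.5,0],[0,0,0,0,0,0],[0,0,0,0,0,0]]]'
python3 - <<'E'
from h import *
delta(fpose(0,0,0),-17.6,0); print(r.get_obs()["ft_torque"])
E
```

```text
time: 12.2
eef_pos: [0.4958, -0.4327, 0.0965]
orientation: [0.154, 0.988, 0.002, -0.012]
wrist_force: [-6.8, 4.5, 9.5]
finger_gap: 0.0109
gripper_force: 71.1
now [ 0.4958 -0.4327  0.0965] t 12.2 turn [-0.01 -1.44 -0.07] then shift mm [ 0.7 -0.2 -0.2]
[ 0.80441362  1.13154928 -0.0413734 ]
```

```bash
python3 -m jog '[[[0,0,0,0,0,0],[0,0,0,0,0,0],[0,0,0,0,0,0],[0,0,0,0,0,0],[0,0,-0.02,0,0,0],[0,0,-0.03,0,-1.5,0],[0,0,-0.04,0,0,0],[0,0,-0.03,0,0,0],[0,0,0,0,0,0],[0,0,0,0,0,0]]]' 0 70
python3 - <<'E'
from h import *
p,d,C=snap("w9"); P=(cloud(C,d)-BAY)@R.from_euler('z',BYAW,degrees=True).as_matrix()*1e3
n=(abs(P[...,0])<70)&(abs(P[...,1])<45)&(d>0); z=P[...,2]
rib=n&(z>36)&(z<50); print("rib",rect(P[rib][:,:2]/1e3),np.median(z[rib]),"btn z",)
b=n&(z>16)&(z<32); A=np.c_[P[b][:,:2],np.ones(b.sum())]; 
k=b&(abs(P[...,1])<31)&(abs(P[...,0])<54)&(abs(P[...,1])>9)
for lo,hi in((-54,-45),(-45,-20),(-20,20),(20,45),(45,54)):
    q=k&(P[...,0]>lo)&(P[...,0]<hi); print(lo,hi,q.sum(),np.percentile(z[q],[10,50,90]).round(1) if q.any() else "")
q=n&(abs(abs(P[...,1])-34)<1.5)
for lo,hi in((-59,-40),(-40,0),(0,40),(40,59)):
    s=q&(P[...,0]>lo)&(P[...,0]<hi); print("flange",lo,hi,s.sum(),np.median(z[s]).round(1))
E
```

```text
time: 13.2
eef_pos: [0.4978, -0.4338, 0.2152]
orientation: [0.154, 0.988, -0.001, 0.002]
wrist_force: [-1.2, 0.3, -0.5]
finger_gap: 0.0429
gripper_force: 0.0
rib (array([0.3, 0.7]), array([59. , 11.7]), -0.4) 41.399959370366126 btn z
-54 -45 858 [20.5 21.7 22.6]
-45 -20 1820 [17.5 19.4 22. ]
-20 20 2656 [17.5 19.4 22. ]
20 45 1473 [17.5 19.3 22. ]
45 54 676 [18.6 21.4 22.4]
flange -59 -40 164 7.6
flange -40 0 1319 173.8
flange 0 40 268 7.8
flange 40 59 104 7.6
```

View pics/w9.png

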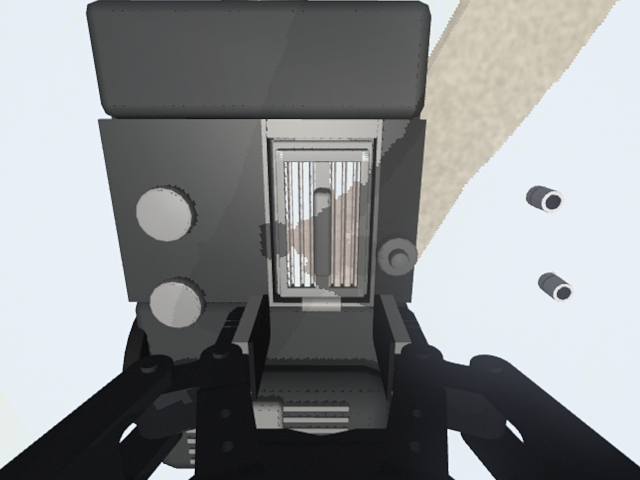

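w9 shows the filter sitting flat in the bay, centred (rib at (322,232), catch at (320,303)). Its measured heights are rib top 41.4 mm and flange 7.7 mm at both ends, so it is fully home. Next is the button.

Run:
```python
from h import *
p,d,C=load("w9"); P=cloud(C,d)
b=(P[...,2]>.106)&(P[...,2]<.116)&(np.hypot(P[...,0]-.531,P[...,1]+.3875)<.02); print(P[b].mean(0),b.sum())
delta([.531,-.3875,.125],-17.6)
```

```text
[ 0.53082779 -0.38765659  0.1099136 ] 304
now [ 0.497  -0.433   0.2136] t 13.2 turn [ 0.02  0.08 -0.07] then shift mm [-18.6  53.6  88.6]
```

```bash
python3 -m jog '[[[-0.0093,0.0268,0,0,0,0],[-0.0093,0.0268,0.01,0,0,0],[0,0,0.03,0,0,0],[0,0,0.03,0,0,0],[0,0,0.019,0,0,0],[0,0,0,0,0,0],[0,0,0.009,0,0,0],[0,0,0.006,0,0,0],[0,0,0.006,0,0,0],[0,0,0,0,0,0],[0,0,0,0,0,0]]]' 1 70
python3 - <<'E'
from h import *
delta([.531,-.3875,.1055],-17.6)
E
```

```text
time: 14.35
eef_pos: [0.5317, -0.3882, 0.1061]
orientation: [0.154, 0.988, -0.001, 0.002]
wrist_force: [-3.3, 1.2, 5.2]
finger_gap: 0.0002
gripper_force: 2.8
now [ 0.5317 -0.3882  0.1061] t 14.3 turn [-0.04  0.19 -0.08] then shift mm [0.9 0.5 0.6]
```

```bash
python3 -m jog '[[[0,0,0.002,0,0,0],[0,0,0,0,0,0],[0,0,-0.04,0,0,0],[0,0,-0.045,0,0,0],[0,0,-0.04,0,0,-6.3],[0,0,-0.03,0,0,-6.3],[0,0,0,0,0,0]]]' 1
python3 - <<'E'
from h import *
delta([.575,0,.25],-5)
E
```

```text
time: 15.05
eef_pos: [0.5339, -0.3904, 0.2645]
orientation: [0.044, 0.999, -0.004, 0.006]
wrist_force: [0.4, -0.8, -0.7]
finger_gap: -0.0005
gripper_force: 0.0
now [ 0.5339 -0.3904  0.2645] t 15.1 turn [-0.46  0.69 -0.01] then shift mm [ -6.9 392.5  14.5]
```

```bash
python3 -m jog '[[[-0.001,0.0436,0,0,0,0],[-0.001,0.0436,0,0,0,0],[-0.001,0.0436,0,0,0,0],[-0.001,0.0436,0.002,0,0,0],[-0.001,0.0436,0.002,0,0,0],[-0.001,0.0436,0.002,0,0,0],[-0.001,0.0436,0.002,0,0,0],[0,0.0436,0.002,0,0,0],[0,0.0436,0.002,0,0,0],[0,0,0,0,0,0],[0,0,0,0,0,0],[0,0,0,0,0,0]]]' -1
python3 - <<'E'
from h import *
p,d,C=snap("w10"); delta([.575,0,.25],-5); P=cloud(C,d); z=P[...,2]
t=(z>.018)&(z<.032)&(abs(P[...,0]-.615)<.15)&(abs(P[...,1])<.13); c=biggest(cv2.morphologyEx(t.astype(np.uint8),2,np.ones((3,3))))
print("tray",rect(ray(C,c,.0245)[:,:2]),np.median(z[t]))
E
```

```text
time: 16.25
eef_pos: [0.5727, 0.0018, 0.2447]
orientation: [0.045, 0.999, -0.0, 0.001]
wrist_force: [0.1, 0.7, 0.0]
finger_gap: 0.0855
gripper_force: 0.0
now [0.5727 0.0014 0.2448] t 16.3 turn [-0.04  0.09 -0.17] then shift mm [-2.4 -1.2 -5.2]
tray (array([614. ,   6.6]), array([222.8, 206. ]), 84.54) 0.023729195895132782
```

View pics/w10.png

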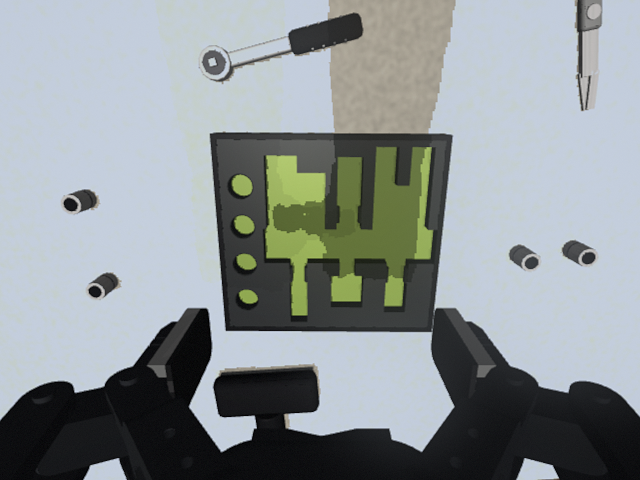

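w10 gives the whole tray: rect 222.8×206.0 mm, matching the spec. The bores run down u≈243, and the nose slots are at u≈299 (scissors), 346 (ratchet head) and 394 (pliers).

Run:
```python
from h import *
p,d,C=load("w10"); yaw=-5.46; T0=np.array([.614,.0066,0]); M=R.from_euler('z',yaw,degrees=True).as_matrix()
tr=lambda uv,z:((ray(C,uv,z)-T0)@M*1e3)[:,:2]
hsv=cv2.cvtColor(p,40); g=cv2.inRange(hsv,(25,80,40),(50,255,255))
cam=((C[2]-T0)@M*1e3)[:2]; print("cam in tray",cam)
v,u=np.nonzero(g); uv=np.c_[u,v]; A=tr(uv,.024); B=tr(uv,.010)
print("floor x range",A[:,0].min(),B[:,0].max())
def iv(lo,hi):  # y-intervals of floor in x band (floor plane coordinates)
    k=(B[:,0]>lo)&(B[:,0]<hi)&(B[:,1]>-75); o=np.argsort(B[k,1]); b=B[k][o]; a=A[k][o]
    cut=np.r_[0,np.nonzero(np.diff(b[:,1])>2.5)[0]+1,len(b)]
    for i,j in zip(cut,cut[1:]):
        if j-i<30: continue
        L=b[i:j,1]; La=a[i:j,1]; l=np.percentile(L,1) if np.median(L)<cam[1] else np.percentile(La,1); h=np.percentile(La,99) if np.median(L)<cam[1] else np.percentile(L,99)
        print((lo,hi),"y",round(l,1),round(h,1),"mid",round((l+h)/2,1),"w",round(h-l,1))
for q in((28,38),(42,55),(60,66),(-14,14),(-40,-28),(-60,-48)): iv(*q)
n,lab,st,ce=cv2.connectedComponentsWithStats(g)
for i in range(1,n):
    if 80<st[i,4]<1500:
        vv,uu=np.nonzero(lab==i); w=np.c_[uu,vv]; a,b=tr(w,.024),tr(w,.010); e=b.mean(0)-cam; e/=np.hypot(*e); f=np.array([-e[1],e[0]])
        lo,hi=(a@e).min(),(b@e).max(); m=(b@f); mm=((a+b)/2@f)
        print("bore",st[i,4],"c",((lo+hi)/2*e+(mm.min()+mm.max())/2*f).round(1),"w",round(hi-lo,1),round(mm.max()-mm.min(),1))
# x limits of trough: bridges between pockets
for ylo,yhi in((-40,-36),(-20,-15),(0,4),(25,30),(56,62)):
    k=(B[:,1]>ylo)&(B[:,1]<yhi); print("y",ylo,yhi,"x range",A[k,0].min().round(1) if k.any() else '',B[k,0].max().round(1) if k.any() else '')
```

```text
cam in tray [-118.90700755   -9.14054159]
floor x range -91.26555325426328 92.216063974385
(28, 38) y -41.4 -23.2 mid -32.3 w 18.1
(28, 38) y 9.8 26.6 mid 18.2 w 16.8
(28, 38) y 57.7 80.3 mid 69.0 w 22.6
(42, 55) y -41.3 -23.5 mid -32.4 w 17.8
(42, 55) y 1.8 34.6 mid 18.2 w 32.7
(42, 55) y 58.7 79.8 mid 69.2 w 21.1
(60, 66) y -40.9 -24.1 mid -32.5 w 16.9
(60, 66) y 2.0 35.0 mid 18.5 w 33.0
(60, 66) y 58.4 80.5 mid 69.5 w 22.1
(-14, 14) y -63.1 104.4 mid 20.6 w 167.5
(-40, -28) y -63.3 -6.0 mid -34.6 w 57.2
(-40, -28) y 6.5 30.3 mid 18.4 w 23.8
(-40, -28) y 41.5 96.5 mid 69.0 w 55.0
(-60, -48) y -63.5 -5.3 mid -34.4 w 58.2
(-60, -48) y 6.1 30.5 mid 18.3 w 24.4
(-60, -48) y 41.7 96.5 mid 69.1 w 54.9
bore 374 c [-53.4 -86.6] w 23.4 22.2
bore 324 c [-13.4 -86.8] w 24.1 22.8
bore 271 c [ 26.  -86.7] w 23.8 22.5
bore 228 c [ 66.4 -86.9] w 24.6 21.5
y -40 -36 x range -82.3 92.2
y -20 -15 x range -66.6 24.6
y 0 4 x range -11.5 74.7
y 25 30 x range -81.8 74.6
y 56 62 x range -91.1 79.2
```

```bash
cat >> h.py <<'E'
TY=-5.46; TM=R.from_euler('z',TY,degrees=True)
def tray(x,y,z=0): return np.array([.614,.0066,0])+TM.apply(np.array([6.6+x,y,z])/1e3)
PK=dict(scissors=(0,-32.4),ratchet=(0,18.3),pliers=(0,69.1),b1=(-60,-86.7),b2=(-20,-86.7),b3=(20,-86.7),b4=(60,-86.7))
E
python3 - <<'E'
from h import *
print({k:tray(*v).round(4).tolist() for k,v in PK.items()}); delta([.434,-.012,.2],-77)
E
python3 -m jog '[[[0,0,0,0,0,8],[0,0,0,0,0,8],[0,0,0,0,0,8],[0,0,0,0,0,8],[0,0,0,0,0,8],[0,0,0,0,0,8],[0,0,0,0,0,8],[0,0,0,0,0,8],[0,0,0,0,0,8],[0,0,0,0,0,0],[0,0,0,0,0,0]]]'
python3 -c "
from h import *
delta([.434,-.012,.2],-77)"
```

```text
{'scissors': [0.6175, -0.0263, 0.0], 'ratchet': [0.6223, 0.0242, 0.0], 'pliers': [0.6271, 0.0748, 0.0], 'b1': [0.5526, -0.0746, 0.0], 'b2': [0.5924, -0.0784, 0.0], 'b3': [0.6322, -0.0822, 0.0], 'b4': [0.672, -0.086, 0.0]}
now [0.5727 0.0014 0.2448] t 16.3 turn [2.000e-02 1.000e-01 7.183e+01] then shift mm [  18.1 -138.2   44.8]
time: 17.4
eef_pos: [0.5728, 0.0014, 0.245]
orientation: [0.623, 0.783, 0.0, 0.001]
wrist_force: [0.2, 0.1, 0.5]
finger_gap: 0.0854
gripper_force: 0.0
now [0.5728 0.0014 0.245 ] t 17.4 turn [ 0.09  0.06 -0.02] then shift mm [  18.2 -138.3   45. ]
```

```bash
python3 -m jog '[[[0.0045,-0.0345,0.011,0,0,0],[0.0045,-0.0345,0.011,0,0,0],[0.0045,-0.0345,0.011,0,0,0],[0.0045,-0.0345,0.012,0,0,0],[0,0,0,0,0,0],[0,0,0,0,0,0],[0,0,0,0,0,0]]]'
cat >> h.py <<'E'
def tool(name,cx,cy,rad,zlo=.004,zhi=.03):
    """points above the table round (cx,cy): PCA-axis slices; returns axis frame data (mm)"""
    p,d,C=load(name); P=cloud(C,d)
    m=(d>0)&(P[...,2]>zlo)&(P[...,2]<zhi)&(np.hypot(P[...,0]-cx,P[...,1]-cy)<rad)
    c=biggest(m); k=np.zeros(m.shape,np.uint8); cv2.drawContours(k,[c[:,None]],-1,1,-1); X=P[(k>0)&m]*1e3
    return X,cv2.boundingRect(c)
def slices(X,c,yaw,step=10):
    a=np.radians(yaw); q=(X[:,:2]-c)@np.array([[np.cos(a),-np.sin(a)],[np.sin(a),np.cos(a)]])
    print("x range",np.percentile(q[:,0],[.2,99.8]).round(1))
    for s in np.arange(-100,100,step):
        k=(q[:,0]>=s)&(q[:,0]<s+step)
        if k.sum()>20: print(int(s+step/2),"y",np.percentile(q[k,1],[2,98]).round(1),"mid",round(np.mean(np.percentile(q[k,1],[2,98])),1),"z",np.percentile(X[k,2],90).round(1))
    return q
E
python3 - <<'E'
from h import *
snap("w11"); delta([.434,-.012,.2],-77)
X,b=tool("w11",.434,-.012,.12); print(b,len(X)); print(rect(X[:,:2]/1e3))
slices(X,np.array([434,-12]),-77)
E
```

```text
time: 18.1
eef_pos: [0.4361, -0.0113, 0.2009]
orientation: [0.623, 0.782, 0.001, 0.002]
wrist_force: [1.2, -0.2, 0.1]
finger_gap: 0.085
gripper_force: 0.0
now [ 0.4364 -0.0112  0.201 ] t 18.1 turn [ 0.25  0.11 -0.04] then shift mm [-0.2 -2.5  1. ]
(367, 132, 92, 184) 7578
(array([531.7, -12.5]), array([169.6,  45.4]), 84.49)
x range [-63.4  98.9]
-65 y [ 99.3 102.4] mid 100.9 z 24.5
-55 y [ 96.  106.9] mid 101.5 z 24.9
-45 y [ 93.  111.2] mid 102.1 z 24.8
-35 y [ 89.6 113.7] mid 101.7 z 24.8
-25 y [ 86.2 116.5] mid 101.3 z 24.7
-15 y [ 83.  118.3] mid 100.7 z 24.6
-5 y [ 79.8 119.1] mid 99.5 z 24.6
5 y [ 76.4 118.7] mid 97.6 z 24.6
15 y [ 73.1 117.3] mid 95.2 z 24.7
25 y [ 69.7 116.4] mid 93.1 z 24.6
35 y [ 66.3 113.8] mid 90.1 z 24.4
45 y [ 63.1 110.1] mid 86.6 z 24.4
55 y [ 59.8 105.8] mid 82.8 z 24.3
65 y [ 56.5 101. ] mid 78.8 z 24.5
75 y [53.  93.3] mid 73.1 z 24.6
85 y [49.8 85.8] mid 67.8 z 24.6
95 y [47.7 76.4] mid 62.0 z 24.9
```

Caught the tray; tighten the radius.

Run:
```python
from h import *
X,b=tool("w11",.434,-.012,.088); print(b,len(X)); print(rect(X[:,:2]/1e3))
slices(X,np.array([434,-12]),-77)
```

```text
(295, 132, 37, 164) 3226
(array([430.9, -22.7]), array([149. ,  27.8]), -79.66)
x range [-63.9  82.7]
-65 y [-6.4 10.1] mid 1.9 z 14.8
-55 y [-8.1 11.3] mid 1.6 z 15.5
-45 y [-9.  10.5] mid 0.7 z 15.5
-35 y [-9.2  9.8] mid 0.3 z 15.4
-25 y [-10.2   8.9] mid -0.6 z 15.4
-15 y [-11.3   8.7] mid -1.3 z 15.4
-5 y [-11.3   7.3] mid -2.0 z 15.4
5 y [-8.8  2.8] mid -3.0 z 13.5
15 y [-8.9  1.9] mid -3.5 z 13.6
25 y [-9.9  1. ] mid -4.5 z 13.3
35 y [-11.   1.] mid -5.0 z 13.6
45 y [-11.1   0. ] mid -5.5 z 13.6
55 y [-16.7   1.8] mid -7.4 z 16.1
65 y [-20.5   5.6] mid -7.5 z 18.2
75 y [-20.6   4.9] mid -7.8 z 18.0
85 y [-16.1  -0.1] mid -8.1 z 16.3
```

```bash
python3 -c "
from h import *
delta([.4343,-.0322,.005],-81.1)"
```

```text
now [ 0.4364 -0.0112  0.201 ] t 18.1 turn [0.25 0.1  4.06] then shift mm [-20.4  -5.3 196. ]
```

```bash
python3 -m jog '[[[0,0,0,0.2,0,4.1],[-0.0204,-0.0053,0.02,0,0,0],[0,0,0.045,0,0,0],[0,0,0.045,0,0,0],[0,0,0.04,0,0,0],[0,0,0.03,0,0,0],[0,0,0.016,0,0,0],[0,0,0,0,0,0],[0,0,0,0,0,0]]]'
python3 -c "
from h import *
delta([.4343,-.0322,.005],-81.1)"
python3 -m jog '[[[0,0,0,0,0,0],[0,0,0,0,0,0],[0,0,0,0,0,0],[0,0,0,0,0,0],[0,0,0,0,0,0],[0,0,0,0,0,0],[0,0,0,0,0,0]]]' 1 70
python3 -c "
from h import *
delta([.4343,-.0322,.005],-81.1)"
python3 -m jog '[[[0,0,-0.015,0,0,0],[0,0,-0.035,0,0,0],[0,0,-0.04,0,0,0],[0,0,-0.04,0,0,0],[0,0,-0.02,0,0,0],[0,0,0,0,0,0],[0,0,0,0,0,0]]]'
```

```text
time: 19.05
eef_pos: [0.4335, -0.0323, 0.0043]
orientation: [0.65, 0.76, -0.001, 0.0]
wrist_force: [0.3, 0.2, 0.2]
finger_gap: 0.0853
gripper_force: 0.0
now [ 0.4335 -0.0323  0.0043] t 19.1 turn [-0.06  0.07 -0.05] then shift mm [-0.   0.8 -0.7]
time: 19.75
eef_pos: [0.4327, -0.0321, 0.0046]
orientation: [0.651, 0.759, -0.001, 0.0]
wrist_force: [-0.5, 0.2, 5.5]
finger_gap: 0.0091
gripper_force: 69.5
now [ 0.4327 -0.0321  0.0046] t 19.8 turn [-0.03  0.06 -0.09] then shift mm [-0.3  1.6 -0.4]
time: 20.45
eef_pos: [0.4314, -0.0317, 0.153]
orientation: [0.651, 0.759, -0.001, -0.001]
wrist_force: [-0.6, -0.6, -3.6]
finger_gap: 0.0098
gripper_force: 68.8
```

```bash
python3 -m jog '[[[0,0,0,0,0,-8.4],[0,0,0,0,0,-8.4],[0,0,0,0,0,-8.4],[0,0,0,0,0,-8.4],[0,0,0,0,0,-8.4],[0,0,0,0,0,-8.4],[0,0,0,0,0,-8.4],[0,0,0,0,0,-8.4],[0,0,0,0,0,-8.4],[0,0,0,0,0,0],[0,0,0,0,0,0]]]'
python3 -c "
from h import *
delta(tray(0,18.3,120),TY)"
```

```text
time: 21.55
eef_pos: [0.4305, -0.0315, 0.1519]
orientation: [0.05, 0.999, -0.0, -0.003]
wrist_force: [0.3, 0.3, -2.6]
finger_gap: 0.0097
gripper_force: 68.7
now [ 0.4305 -0.0315  0.1519] t 21.6 turn [-0.05 -0.32 -0.29] then shift mm [-185.6   73.7   31.9]
```

```bash
python3 -m jog '[[[-0.0371,0.0147,0.0064,0,0,0],[-0.0371,0.0147,0.0064,0,0,0],[-0.0371,0.0147,0.0064,0,0,0],[-0.0371,0.0147,0.0064,0,0,0],[-0.0371,0.0147,0.0064,0,-0.3,-0.3],[0,0,0,0,0,0],[0,0,0,0,0,0],[0,0,0,0,0,0]]]'
cat >> h.py <<'E'
def held(name,zlo,zhi,xr=110,yr=45,step=10):
    """held object in tool frame (mm): slices along tool x"""
    p,d,C=snap(name); o=r.get_obs(); Q=R.from_quat(o["orientation"])
    P=((cloud(C,d)-o["eef_pos"])@Q.as_matrix())*1e3
    m=(d>0)&(abs(P[...,0])<xr)&(abs(P[...,1])<yr)&(P[...,2]>zlo)&(P[...,2]<zhi); X=P[m]
    print("tool x range",np.percentile(X[:,0],[.3,99.7]).round(1))
    for s in np.arange(-xr,xr,step):
        k=(X[:,0]>=s)&(X[:,0]<s+step)
        if k.sum()>20: q=np.percentile(X[k,1],[2,98]); print(int(s+step/2),"y",q.round(1),"mid",q.mean().round(1),"z",np.percentile(X[k,2],[10,50]).round(1))
    return P,m
E
python3 -c "
from h import *
held('w12',-16,12)
delta(tray(0,18.3,60),TY)"
```

```text
time: 22.35
eef_pos: [0.6222, 0.0232, 0.1205]
orientation: [0.047, 0.999, -0.001, 0.0]
wrist_force: [-1.0, -0.9, -1.9]
finger_gap: 0.0097
gripper_force: 68.9
tool x range [-49.6  83.4]
-55 y [-7.4  7.9] mid 0.3 z [-12.  -11.5]
-45 y [-8.5  9. ] mid 0.3 z [-12.6 -11.4]
-35 y [-7.8  8.3] mid 0.3 z [-10.6  -7.9]
-25 y [-5.   5.5] mid 0.3 z [-8.2 -7.5]
-15 y [-4.5  5. ] mid 0.3 z [-8.2 -7.6]
-5 y [-4.5  5. ] mid 0.2 z [-8.6 -7.7]
5 y [-17.2  17.6] mid 0.2 z [-14.   -8.1]
15 y [-10.6  11.1] mid 0.3 z [-13.3  -7.7]
25 y [-9.1  9.6] mid 0.2 z [-10.1  -9.2]
35 y [-9.3 10. ] mid 0.3 z [-10.2  -9.3]
45 y [-9.3  9.9] mid 0.3 z [-10.3  -9.3]
55 y [-9.3  9.9] mid 0.3 z [-10.2  -9.3]
65 y [-9.2 10. ] mid 0.4 z [-10.3  -9.3]
75 y [-9.1  9.9] mid 0.4 z [-10.3  -9.2]
85 y [-7.9  8.7] mid 0.4 z [-9.2 -8. ]
now [0.6223 0.023  0.1209] t 22.4 turn [-0.09  0.09  0.11] then shift mm [ 0.1  1.2 60.9]
```

View pics/w12.png

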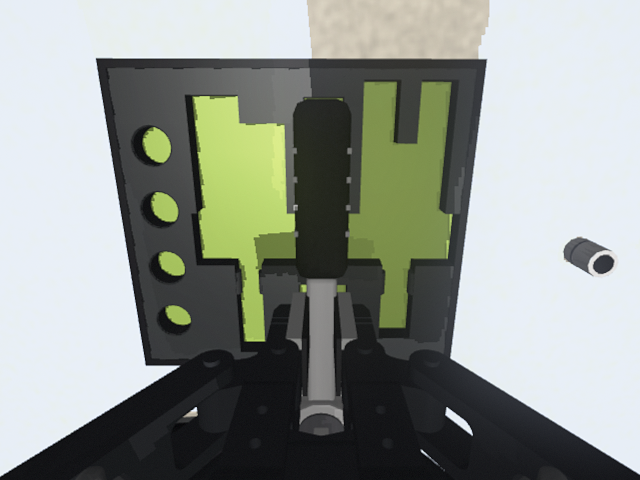

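The ratchet is held straight in tool x (lateral mid +0.3 mm, underside at tool z +5.4). Its pocket slot sits directly beneath it, around u 290–357.

```bash
python3 -m jog '[[[0.001,0.001,0.03,0,0,0],[0,0,0.03,0,0,0],[0,0,0.025,0,0,0],[0,0,0,0,0,0],[0,0,0,0,0,0]]]'
python3 -c "
from h import *
delta(tray(-1.2,18.3,15.4),TY)"
```

```text
time: 22.9
eef_pos: [0.6222, 0.0239, 0.0368]
orientation: [0.046, 0.999, -0.001, 0.001]
wrist_force: [0.6, -0.2, -1.6]
finger_gap: 0.0096
gripper_force: 68.9
now [0.6222 0.0239 0.0368] t 22.9 turn [-0.08  0.14  0.14] then shift mm [ 1.1  0.3 21.4]
```

```bash
python3 -m jog '[[[0.001,0,0.006,0,0,0],[0,0,0.006,0,0,0],[0,0,0.004,0,0,0],[0,0,0,0,0,0],[0,0,0.003,0,0,0],[0,0,0.002,0,0,0],[0,0,0.001,0,0,0],[0,0,0,0,0,0],[0,0,0,0,0,0]]]'
python3 -c "
from h import *
delta(tray(-1.2,18.3,15.4),TY)"
```

```text
time: 23.8
eef_pos: [0.6227, 0.0242, 0.0147]
orientation: [0.046, 0.999, -0.001, 0.002]
wrist_force: [1.4, -0.4, 2.0]
finger_gap: 0.0097
gripper_force: 69.5
now [0.6227 0.0242 0.0147] t 23.8 turn [-0.08  0.25  0.18] then shift mm [ 1.6 -0.  -0.7]
```

```bash
python3 -m jog '[[[0,0,0.0015,0,0,0],[0,0,0,0,0,0]]]'
python3 -m jog '[[[0,0,-0.001,0,0,0],[0,0,0,0,0,0],[0,0,0,0,0,0],[0,0,-0.02,0,0,0],[0,0,-0.03,0,0,0],[0,0,-0.04,0,0,0],[0,0,-0.04,0,0,0],[0,0,-0.03,0,0,0],[0,0,0,0,0,0],[0,0,0,0,0,0]]]' 0.4 70
cat >> h.py <<'E'
def tview(name,y,half,zlo,zhi,xlo=-100,xhi=85,fresh=True):
    p,d,C=snap(name) if fresh else load(name); P=((cloud(C,d)-tray(0,0))@TM.as_matrix())*1e3; P[...,1]-=y
    m=(d>0)&(abs(P[...,1])<half)&(P[...,2]>zlo)&(P[...,2]<zhi)&(P[...,0]>xlo)&(P[...,0]<xhi); X=P[m]
    print("tray x range",np.percentile(X[:,0],[.3,99.7]).round(1))
    for s in np.arange(-100,85,10):
        k=(X[:,0]>=s)&(X[:,0]<s+10)
        if k.sum()>20: q=np.percentile(X[k,1],[2,98]); print(int(s+5),"y",q.round(1),"mid",q.mean().round(1),"z",np.percentile(X[k,2],[50,90]).round(1),end=" | ")
    print()
E
python3 -c "
from h import *
tview('w13',18.3,12.5,17,45)
delta([.5545,-.24,.2],TY)"
```

```text
time: 24.0
eef_pos: [0.6228, 0.0242, 0.0147]
orientation: [0.046, 0.999, -0.001, 0.002]
wrist_force: [-2.8, -0.3, 10.8]
finger_gap: 0.0096
gripper_force: 70.5
time: 25.0
eef_pos: [0.6219, 0.0245, 0.1743]
orientation: [0.046, 0.999, -0.001, 0.002]
wrist_force: [0.7, -0.0, -0.2]
finger_gap: 0.0253
gripper_force: 0.0
tray x range [-99.8  84.5]
-95 y [-11.8  11.8] mid -0.0 z [23.8 24.8] | -85 y [-11.9  12.1] mid 0.1 z [23.3 24.4] | -75 y [-12.   12.1] mid 0.1 z [24.3 25.4] | -65 y [-12.1  12.3] mid 0.1 z [24.2 25.5] | -55 y [-12.2  10.7] mid -0.8 z [24.3 25.5] | -45 y [-12.3  12.1] mid -0.1 z [24.3 25.5] | -35 y [-12.3  12.1] mid -0.1 z [24.1 25.2] | -25 y [-12.4  12.2] mid -0.1 z [24.  25.2] | -15 y [-7.   6.8] mid -0.1 z [22.6 23.7] | -5 y [-5.6  6.3] mid 0.3 z [22.6 23.5] | 5 y [-5.6  5.6] mid -0.0 z [22.6 23.6] | 15 y [-11.4  11.8] mid 0.2 z [22.8 23.7] | 25 y [-12.1  12.2] mid 0.1 z [23.2 24.3] | 35 y [-10.8  11. ] mid 0.1 z [23.  25.5] | 45 y [-12.2  11.7] mid -0.3 z [26.3 27.8] | 55 y [-12.2  11.8] mid -0.2 z [26.6 31.4] | 65 y [-11.6  12.1] mid 0.2 z [24.1 26.3] | 75 y [-11.7  12.1] mid 0.2 z [23.8 24.6] | 85 y [-11.7  12.3] mid 0.3 z [23.7 24.5] | 
now [0.6208 0.0245 0.1728] t 25.1 turn [-0.08  0.09  0.18] then shift mm [  40.8 -269.6  -27.2]
```

```bash
cat >> h.py <<'E'
def sockets(name):
    p,d,C=load(name); P=cloud(C,d); z=P[...,2]
    q=(P-tray(0,0))@TM.as_matrix()*1e3; q[...,0]+=6.6
    m=(d>0)&(z>.02)&(z<.034)&~((abs(q[...,0])<110)&(abs(q[...,1])<118))&(P[...,0]<.73)
    n,lab,st,ce=cv2.connectedComponentsWithStats(m.astype(np.uint8))
    for i in range(1,n):
        if 60<st[i,4]<2500:
            X=P[lab==i]; c,rr=cv2.minEnclosingCircle((X[:,:2]*1e3).astype(np.float32)); print("sock",np.round(c,1),"r",round(rr,1),"top",np.percentile(X[:,2],90).round(4),st[i,:4])
E
python3 -c "
from h import *
for n in('w10','w13','w9'): print(n); sockets(n)"
```

```text
w10
sock [442.  -82.2] r 4.1 top 0.0232 [208  57   9  10]
sock [ 554.1 -238.3] r 10.8 top 0.0287 [ 61 193  25  21]
sock [653.3 263.2] r 10.7 top 0.0289 [574 246  25  21]
sock [653.8 206.9] r 10.6 top 0.0288 [518 251  24  20]
sock [ 646.  -239.1] r 10.7 top 0.0286 [ 86 279  24  21]
w13
sock [654.2 263.2] r 10.9 top 0.0288 [606 218  34  26]
sock [654.5 207. ] r 10.9 top 0.0288 [536 224  31  26]
sock [ 646.7 -238.5] r 10.2 top 0.0286 [  0 262  24  26]
w9
sock [ 554.  -238.7] r 10.3 top 0.0288 [537 189  28  24]
sock [ 646.3 -239.8] r 10.7 top 0.0287 [549 280  25  22]
```

```bash
python3 -c "
from h import *
delta([.5541,-.2385,.12],TY)"
python3 -m jog '[[[0.0068,-0.044,0,0,0,0],[0.0068,-0.044,0,0,0,0],[0.0068,-0.044,0,0,0,0],[0.0068,-0.044,0.01,0,0,0],[0.0068,-0.044,0.02,0,0,0],[0.0068,-0.044,0.025,0,0,0],[0,0,0,0,0,0],[0,0,0,0,0,0],[0,0,0,0,0,0]]]' -1
python3 -c "
from h import *
snap('w14');sockets('w14');delta([.5541,-.2385,.0165],TY)"
```

```text
now [0.6208 0.0245 0.1728] t 25.1 turn [-0.08  0.09  0.18] then shift mm [  41.4 -268.2   52.8]
time: 25.95
eef_pos: [0.5568, -0.2328, 0.1187]
orientation: [0.046, 0.999, -0.0, 0.001]
wrist_force: [0.4, -0.4, 1.6]
finger_gap: 0.085
gripper_force: 0.0
sock [ 554.1 -238.6] r 10.0 top 0.0288 [297 222  31  32]
sock [ 646.1 -239.9] r 10.2 top 0.0285 [309 344  28  30]
now [ 0.5574 -0.2327  0.1194] t 26.0 turn [-0.04  0.18  0.26] then shift mm [  2.7  -6.1 102.9]
```

```bash
python3 -m jog '[[[0.0027,-0.0061,0.03,0,0,0.2],[0,0,0.035,0,0,0],[0,0,0.028,0,0,0],[0,0,0.01,0,0,0],[0,0,0,0,0,0],[0,0,0,0,0,0]]]'
python3 -m jog '[[[0,0,0,0,0,0],[0,0,0,0,0,0],[0,0,0,0,0,0],[0,0,0,0,0,0],[0,0,0,0,0,0],[0,0,0,0,0,0],[0,0,-0.01,0,0,0],[0,0,-0.02,0,0,0],[0,0,-0.015,0,0,0],[0,0,0,0,0,0]]]' 1 50
python3 -c "
from h import *
o=r.get_obs();print(o['finger_gap'],o['gripper_force']);delta(tray(-60,-86.2,60),TY)"
```

```text
time: 26.6
eef_pos: [0.5557, -0.2398, 0.0181]
orientation: [0.047, 0.999, -0.001, 0.003]
wrist_force: [-0.4, -0.4, -0.0]
finger_gap: 0.0852
gripper_force: 0.0
time: 27.6
eef_pos: [0.5564, -0.241, 0.0646]
orientation: [0.048, 0.999, -0.002, 0.004]
wrist_force: [-0.4, 0.2, -0.2]
finger_gap: 0.0175
gripper_force: 48.9
0.017521753132444022 48.90459179878235
now [ 0.5564 -0.241   0.0646] t 27.6 turn [-0.21  0.5  -0.02] then shift mm [ 19.6 165.8   4.6]
```

```bash
python3 -m jog '[[[0.005,0.0415,0.001,0,0,0],[0.005,0.0415,0.001,0,0,0],[0.005,0.0415,0.001,0,0,0],[0.0046,0.0413,0.001,-0.2,0.5,0],[0,0,0,0,0,0],[0,0,0,0,0,0],[0,0,0,0,0,0]]]'
python3 -c "
from h import *
P,m=held('w15',-16,14,25,25,5)
delta(tray(-60,-86.2,60),TY)"
```

```text
time: 28.3
eef_pos: [0.5507, -0.0736, 0.0573]
orientation: [0.048, 0.999, 0.001, -0.002]
wrist_force: [-0.2, 1.0, -0.6]
finger_gap: 0.0172
gripper_force: 49.0
tool x range [-9.4 11.8]
-7 y [-8.3  9.1] mid 0.4 z [-11.4 -10.4]
-2 y [-8.2  9. ] mid 0.4 z [-11.6 -10.8]
2 y [-8.2  9.1] mid 0.4 z [-11.6 -10.8]
7 y [-20.5  21.2] mid 0.4 z [-12.3  -8. ]
12 y [-14.5  15.3] mid 0.4 z [-14.6  -8.4]
now [ 0.5508 -0.0739  0.0573] t 28.4 turn [ 0.1  -0.27 -0.08] then shift mm [-1.9 -0.1 -2.7]
```

View pics/w15.png

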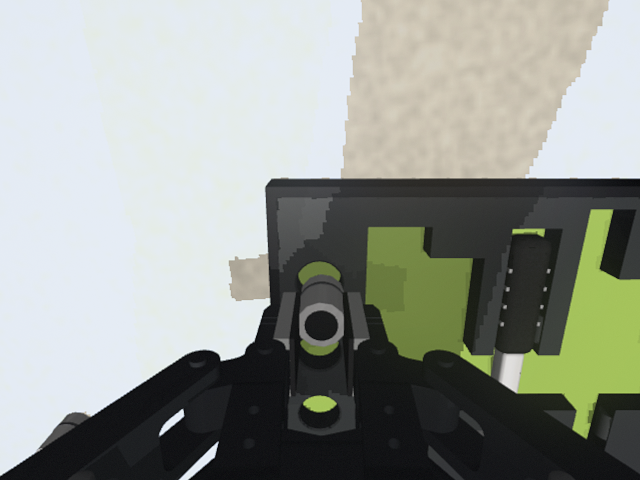

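```bash
cat >> h.py <<'E'
def edgecheck(name):
    """tray's -x and -y outer edges as seen in picture name: errors (mm) against the stored tray frame"""
    p,d,C=load(name); P=((cloud(C,d)-tray(0,0))@TM.as_matrix())*1e3
    m=(d>0)&(P[...,2]>18)&(P[...,2]<30)
    for s in range(-90,91,30):
        k=m&(abs(P[...,1]-s)<6)&(P[...,0]<-80)&(P[...,0]>-125)
        if k.sum()>100:
            f=[P[...,0][k&(abs(P[...,1]-s-t)<1)].min() for t in(-4,-2,0,2,4)]; print("-x edge at y",s,round(np.median(f)+109.6,1),end=" ")
    for s in range(-90,91,30):
        k=m&(abs(P[...,0]-s)<6)&(P[...,1]<-95)&(P[...,1]>-125)
        if k.sum()>100:
            f=[P[...,1][k&(abs(P[...,0]-s-t)<1)].min() for t in(-4,-2,0,2,4)]; print("-y edge at x",s,round(np.median(f)+111.4,1),end=" ")
    print()
E
python3 - <<'E'
from h import *
p,d,C=load('w15'); edgecheck('w15'); edgecheck('w10'); edgecheck('w12')
o=r.get_obs(); Q=R.from_quat(o["orientation"]).as_matrix(); P=((cloud(C,d)-o["eef_pos"])@Q)*1e3
g=cv2.cvtColor(p,6)
m=(g>110)&(P[...,2]>-16)&(P[...,2]<-6)&(abs(P[...,0])<16)&(abs(P[...,1])<11); X=P[m]
print("ring in tool",cv2.minEnclosingCircle(X[:,:2].astype(np.float32)),m.sum(),np.median(X[:,2]))
E
```

```text
-x edge at y -90 0.2 -x edge at y -60 0.3 -x edge at y -30 0.3 -x edge at y 0 0.3 -x edge at y 30 0.3 -x edge at y 60 0.3 -y edge at x -90 -0.3 -y edge at x -60 -0.1 -y edge at x 0 12.3 Traceback (most recent call last):
  File "<stdin>", line 2, in <module>
  File "h.py", line 101, in edgecheck
    f=[P[...,1][k&(abs(P[...,0]-s-t)<1)].min() for t in(-4,-2,0,2,4)]; print("-y edge at x",s,round(np.median(f)+111.4,1),end=" ")
       ~~~~~~~~~~~~~~~~~~~~~~~~~~~~~~~~~~~~~^^
    return umr_minimum(a, axis, None, out, keepdims, initial, where)
ValueError: zero-size array to reduction operation minimum which has no identity
```

```bash
cat >> h.py <<'E'
def ring(name):
    p,d,C=load(name); o=r.get_obs(); Q=R.from_quat(o["orientation"]).as_matrix(); P=((cloud(C,d)-o["eef_pos"])@Q)*1e3
    m=(P[...,2]>-14)&(P[...,2]<-6)&(abs(P[...,0])<13)&(abs(P[...,1])<10.5); m=m&(P[...,1]>-8.5)&(P[...,1]<9.3); X=P[m]
    k=abs(X[:,1]-.3)<4; print("held socket tool x",np.percentile(X[k,0],[1,99]).round(1),"top z",np.median(X[:,2]).round(1))
E
python3 -c "
from h import *
ring('w15')
delta(tray(-60,-86.4,60),TY)"
```

```text
held socket tool x [-8.6 10.5] top z -10.6
now [ 0.5508 -0.0739  0.0573] t 28.4 turn [ 0.1  -0.27 -0.08] then shift mm [-1.9 -0.3 -2.7]
```

```bash
python3 -m jog '[[[-0.0029,0,0.008,0,0,0],[0,0,0.005,0,0,0],[0,0,0.004,0,0,0],[0,0,0.004,0,0,0],[0,0,0,0,0,0],[0,0,0,0,0,0]]]'
python3 -c "
from h import *
delta(tray(-59,-86.5,28),TY)"
```

```text
time: 28.95
eef_pos: [0.5529, -0.0736, 0.036]
orientation: [0.048, 0.999, 0.001, -0.003]
wrist_force: [-0.3, -2.5, -1.5]
finger_gap: 0.0176
gripper_force: 49.0
now [ 0.5529 -0.0736  0.036 ] t 28.9 turn [ 0.06 -0.35 -0.04] then shift mm [-0.8 -0.9  8. ]
```

```bash
python3 -m jog '[[[-0.0006,-0.0009,0.002,0,0,0],[0,0,0.003,0,0,0],[0,0,0.003,0,0,0],[0,0,0.001,0,0,0],[0,0,0,0,0,0],[0,0,0,0,0,0]]]'
python3 -c "
from h import *
delta(tray(-59,-86.5,28),TY)"
```

```text
time: 29.55
eef_pos: [0.5537, -0.0739, 0.0273]
orientation: [0.048, 0.999, 0.001, -0.003]
wrist_force: [-1.4, -1.4, 1.3]
finger_gap: 0.0175
gripper_force: 49.2
now [ 0.5537 -0.0739  0.0273] t 29.6 turn [ 0.13 -0.3  -0.01] then shift mm [ 0.  -0.6 -0.7]
```

```bash
python3 -m jog '[[[0,0,0,0,0,0],[0,0,0,0,0,0],[0,0,0,0,0,0],[0,0,-0.02,0,0,0],[0,0,-0.04,0,0.3,0],[0,0,-0.03,0,0,0],[-0.025,-0.038,0,0,0,0],[-0.025,-0.038,0,0,0,0],[-0.025,-0.038,0,0,0,0],[-0.025,-0.038,0,0,0,0],[0,0,0,0,0,0],[0,0,0,0,0,0]]]' -1 
python3 -c "
from h import *
snap('w16');sockets('w16');delta([.6463,-.2393,.0165],TY)
tview('w16',-86.7,14,20,45,-75,-45,False)"
```

```text
time: 30.75
eef_pos: [0.6395, -0.236, 0.1155]
orientation: [0.049, 0.999, 0.002, -0.005]
wrist_force: [-0.7, 0.1, 0.5]
finger_gap: 0.0855
gripper_force: 0.0
sock [ 646.3 -239.9] r 10.0 top 0.0287 [301 239  31  32]
now [ 0.6389 -0.2348  0.1154] t 30.8 turn [ 0.18 -0.67 -0.04] then shift mm [-7.8 -3.8 98.9]
tray x range [-74.9 -45.5]
-75 y [-13.4  13.1] mid -0.2 z [23.8 24.7] | -65 y [-13.4   9. ] mid -2.2 z [37.1 38.8] | -55 y [-13.3  10. ] mid -1.7 z [36.8 38.7] | -45 y [-13.4  13.3] mid -0.1 z [23.8 24.7] |
```

```bash
python3 -m jog '[[[-0.0075,-0.0042,0.03,0,-0.6,0],[0,0,0.033,0,0,0],[0,0,0.026,0,0,0],[0,0,0.01,0,0,0],[0,0,0,0,0,0],[0,0,0,0,0,0],[0,0,0,0,0,0]]]'
python3 -c "
from h import *
delta([.6463,-.2396,.0165],TY)"
```

```text
time: 31.5
eef_pos: [0.6477, -0.2401, 0.0191]
orientation: [0.048, 0.999, 0.0, 0.002]
wrist_force: [1.0, 0.1, 0.5]
finger_gap: 0.0855
gripper_force: 0.0
now [ 0.6477 -0.2401  0.0191] t 31.5 turn [0.06 0.2  0.01] then shift mm [1.5 0.4 2.6]
```

```bash
python3 -m jog '[[[0.0015,0.0004,0.002,0,0,0],[0,0,0,0,0,0],[0,0,0,0,0,0],[0,0,0,0,0,0],[0,0,0,0,0,0],[0,0,0,0,0,0],[0,0,0,0,0,0],[0,0,-0.01,0,0,0],[0,0,-0.02,0,0,0],[0,0,-0.015,0,0,0],[0,0,0,0,0,0]]]' 1 50
python3 -c "
from h import *
delta(tray(20,-86.5,60),TY)"
```

```text
time: 32.6
eef_pos: [0.647, -0.2404, 0.0633]
orientation: [0.048, 0.999, -0.0, 0.003]
wrist_force: [0.2, -0.4, 0.9]
finger_gap: 0.0177
gripper_force: 48.8
now [ 0.647  -0.2404  0.0633] t 32.6 turn [ 0.01  0.32 -0.01] then shift mm [ 29.8 156.2   3.3]
```

```bash
python3 -m jog '[[[0.0074,0.039,0,0,0,0],[0.0074,0.039,0,0,0,0],[0.0074,0.039,0.001,0,0,0],[0.0075,0.039,0.001,0,0,0],[0,0,0,0,0,0],[0,0,0,0,0,0],[0,0,0,0,0,0]]]'
python3 -c "
from h import *
snap('w17');ring('w17')
delta(tray(20,-86.7,28),TY)"
```

```text
time: 33.3
eef_pos: [0.6303, -0.0819, 0.0582]
orientation: [0.048, 0.999, 0.001, 0.0]
wrist_force: [0.4, 0.5, -0.1]
finger_gap: 0.0175
gripper_force: 48.9
held socket tool x [-10.9   8.4] top z -12.5
now [ 0.6304 -0.0823  0.0582] t 33.4 turn [ 0.1   0.03 -0.08] then shift mm [-1.8  0.2 30.2]
```

```bash
python3 -m jog '[[[-0.0006,-0.0002,0.01,0,0,0],[0,0,0.007,0,0,0],[0,0,0.005,0,0,0],[0,0,0,0,0,0],[0,0,0.003,0,0,0],[0,0,0.003,0,0,0],[0,0,0.003,0,0,0],[0,0,0,0,0,0],[0,0,0,0,0,0]]]'
python3 -c "
from h import *
delta(tray(18.8,-86.7,26.5),TY)"
```

```text
time: 34.25
eef_pos: [0.6306, -0.0813, 0.0273]
orientation: [0.048, 0.999, 0.001, 0.0]
wrist_force: [0.2, 0.2, 0.4]
finger_gap: 0.0175
gripper_force: 48.9
now [ 0.6306 -0.0813  0.0273] t 34.2 turn [ 0.12  0.01 -0.01] then shift mm [-0.5 -0.8  0.8]
```

```bash
python3 -m jog '[[[0,0,0,0,0,0],[0,0,0,0,0,0],[0,0,0,0,0,0],[0,0,-0.02,0,0,0],[0,0,-0.04,0,0,0],[0,0,-0.045,0,0,0],[0,0,-0.045,0,0,0],[0.01,0.03,-0.01,0,0,0],[0.025,0.035,-0.01,0,0,0],[0.025,0.035,0,0,0,0],[0.025,0.035,0,0,0,0],[0.025,0.035,0,0,0,0],[0.025,0.035,0,0,0,0],[0.025,0.035,0,0,0,0],[0,0.04,0,0,0,0],[0,0.04,0,0,0,0],[0,0,0,0,0,0],[0,0,0,0,0,0],[0,0,0,0,0,0]]]' -1
python3 -c "
from h import *
snap('w18');print(r.get_obs()['eef_pos'])
X,b=tool('w18',.43,.24,.12); print(b,len(X)); print(rect(X[:,:2]/1e3))
slices(X,np.array([440,240]),0)
sockets('w18')"
```

```text
time: 36.15
eef_pos: [0.5016, 0.2513, 0.1978]
orientation: [0.048, 0.999, 0.001, -0.0]
wrist_force: [0.3, -0.7, 0.0]
finger_gap: 0.086
gripper_force: 0.0
[0.5016883  0.25095664 0.1977864 ]
(259, 15, 79, 203) 5554
(array([427.7, 251.1]), array([168.6,  54.4]), 8.06)
x range [-92.5  70.6]
-95 y [-19.6  -4.1] mid -11.8 z 9.2
-85 y [-22.6  15.8] mid -3.4 z 9.9
-75 y [-23.4  27.4] mid 2.0 z 9.8
-65 y [-22.9  30.2] mid 3.7 z 9.8
-55 y [-21.6  31.4] mid 4.9 z 9.8
-45 y [-19.4  30.8] mid 5.7 z 9.8
-35 y [-15.4  27.6] mid 6.1 z 9.9
-25 y [-1.3 19.8] mid 9.3 z 9.8
-15 y [ 2.8 20. ] mid 11.4 z 11.3
-5 y [ 3.9 21.2] mid 12.6 z 11.6
5 y [ 5.4 20.9] mid 13.1 z 9.8
15 y [ 8.  21.6] mid 14.8 z 7.8
25 y [ 9.2 22.7] mid 16.0 z 7.6
35 y [10.1 24.3] mid 17.2 z 7.7
45 y [11.2 25.3] mid 18.3 z 7.5
55 y [13.5 25.3] mid 19.4 z 7.5
65 y [15.9 25.2] mid 20.5 z 7.7
sock [614.8 500.4] r 46.1 top 0.0324 [551 267  89  80]
sock [653.9 264.1] r 10.6 top 0.0285 [339 352  21  22]
sock [653.9 207. ] r 10.2 top 0.0285 [281 357  20  22]
```

View pics/w18.png

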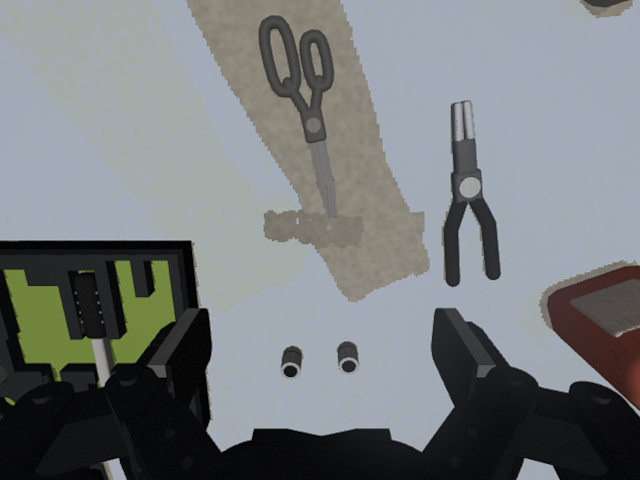

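w18 shows the scissors with pivot at (314,126) and small bow on the right (+y), the pliers with pivot at (470,187) and nose up (−x), and sockets at (291,362) and (348,357).

```bash
python3 -c "
from h import *
delta([.430,.252,.1],6.5)"
python3 -m jog '[[[0.03,0,0.03,0,0,-6],[0.03,0,0.03,0,0,-6],[0.01,0,0.038,0,0,0],[0,0,0,0,0,0],[0,0,0,0,0,0]]]'
python3 -c "
from h import *
snap('w19')
X,b=tool('w19',.43,.25,.11); print(b,len(X)); slices(X,np.array([430,252]),6.5,10)
delta([.430,.252,.005],6.5)"
```

```text
now [0.5017 0.251  0.1978] t 36.2 turn [ 9.000e-02 -1.000e-02 -1.205e+01] then shift mm [71.1  9.2 97.8]
time: 36.7
eef_pos: [0.4323, 0.2528, 0.1001]
orientation: [-0.056, 0.998, 0.001, -0.0]
wrist_force: [0.8, -0.7, 0.9]
finger_gap: 0.086
gripper_force: 0.0
(271, 97, 90, 252) 8690
x range [-84.9  80.8]
-85 y [-24.   -6.3] mid -15.1 z 9.6
-75 y [-27.4  -2.8] mid -15.1 z 9.7
-65 y [-28.6  21.6] mid -3.5 z 9.8
-55 y [-28.6  23.6] mid -2.5 z 9.7
-45 y [-28.2  23.9] mid -2.1 z 9.7
-35 y [-26.2  23. ] mid -1.6 z 9.7
-25 y [-21.2  20. ] mid -0.6 z 9.7
-15 y [-10.6   9.5] mid -0.6 z 9.8
-5 y [-9.   8.3] mid -0.3 z 11.2
5 y [-9.1  8.4] mid -0.3 z 11.4
15 y [-7.8  7.4] mid -0.2 z 10.0
25 y [-6.7  6.6] mid -0.1 z 7.5
35 y [-6.8  6.7] mid -0.1 z 7.8
45 y [-6.9  6.8] mid -0.1 z 7.5
55 y [-6.4  6.8] mid 0.2 z 7.4
65 y [-6.1  5.8] mid -0.1 z 7.5
75 y [-4.4  4.8] mid 0.2 z 7.5
85 y [-3.4  3.7] mid 0.2 z 7.3
now [0.4342 0.2537 0.1015] t 36.8 turn [ 0.16  0.2  -0.06] then shift mm [ 4.4 -1.2 96.5]
```

```bash
python3 -m jog '[[[0.0038,-0.0012,0.03,0,0,-0.2],[0,0,0.035,0,0,0],[0,0,0.022,0,0,0],[0,0,0.008,0,0,0],[0,0,0,0,0,0],[0,0,0,0,0,0]]]'
python3 -c "
from h import *
delta([.430,.252,.005],6.6)"
python3 -m jog '[[[0,0,0,0,0,0],[0,0,0,0,0,0],[0,0,0,0,0,0],[0,0,0,0,0,0],[0,0,0,0,0,0],[0,0,0,0,0,0],[0,0,-0.015,0,0,0],[0,0,-0.035,0,0,0],[0,0,-0.04,0,0,0],[0,0,-0.03,0,0,0],[0,0,0,0,0,4],[0,0,0,0,0,8],[0,0,0,0,0,0]]]' 1 70
python3 -c "
from h import *
delta(tray(0,-32.4,110),TY)"
```

```text
time: 37.35
eef_pos: [0.431, 0.2531, 0.0067]
orientation: [-0.058, 0.998, 0.002, 0.002]
wrist_force: [-0.3, 0.6, 1.3]
finger_gap: 0.0855
gripper_force: 0.0
now [0.431  0.2531 0.0067] t 37.4 turn [0.18 0.24 0.1 ] then shift mm [ 1.1 -1.   1.7]
time: 38.65
eef_pos: [0.4281, 0.252, 0.1248]
orientation: [0.046, 0.999, 0.001, -0.0]
wrist_force: [0.0, 0.4, -1.4]
finger_gap: 0.0151
gripper_force: 68.8
now [0.4281 0.252  0.1248] t 38.6 turn [ 0.12 -0.01  0.2 ] then shift mm [-215.  -259.    14.8]
```

```bash
python3 -m jog '[[[-0.0269,-0.0324,0,0,0,0.2],[-0.0269,-0.0324,0,0,0,0],[-0.0269,-0.0324,0.002,0,0,0],[-0.0269,-0.0324,0.002,0,0,0],[-0.0269,-0.0324,0.002,0,0,0],[-0.0269,-0.0324,0.002,0,0,0],[-0.0269,-0.0324,0.002,0,0,0],[-0.0267,-0.0322,0.002,0,0,0],[0,0,0,0,0,0],[0,0,0,0,0,0],[0,0,0,0,0,0]]]'
python3 -c "
from h import *
held('w20',-14,12)
delta(tray(0,-32.4,60),TY)"
```

```text
time: 39.75
eef_pos: [0.6165, -0.0254, 0.1114]
orientation: [0.047, 0.999, 0.001, -0.001]
wrist_force: [0.3, -0.2, -1.2]
finger_gap: 0.0153
gripper_force: 68.9
tool x range [-62.5  83.5]
-65 y [-6.5  5.8] mid -0.3 z [-1.1  1.6]
-55 y [-7.6  7.4] mid -0.1 z [-1.4 -0.6]
-45 y [-7.1  6.8] mid -0.1 z [-1.5 -0.9]
-35 y [-7.   6.7] mid -0.1 z [-1.6 -0.9]
-25 y [-6.9  6.5] mid -0.2 z [-1.7 -1. ]
-15 y [-7.4  6.8] mid -0.3 z [-4.3 -2.9]
-5 y [-7.7  7.3] mid -0.2 z [-6.1 -4.9]
5 y [-19.7  19.3] mid -0.2 z [-11.3  -4.6]
15 y [-13.4  13. ] mid -0.2 z [-10.5  -3.3]
25 y [-22.   20.4] mid -0.8 z [-4. -3.]
35 y [-26.2  23.1] mid -1.5 z [-3.9 -2.9]
45 y [-28.1  24.1] mid -2.0 z [-3.9 -2.8]
55 y [-28.3  23.5] mid -2.4 z [-4.  -2.8]
65 y [-28.1  21. ] mid -3.5 z [-4.  -2.9]
75 y [-26.9  -3. ] mid -14.9 z [-4. -3.]
85 y [-23.1  -6.7] mid -14.9 z [-3.9 -2.5]
now [ 0.6166 -0.0252  0.1117] t 39.8 turn [ 0.14 -0.11  0.1 ] then shift mm [-1.  -1.  51.7]
```

```bash
python3 -m jog '[[[0,-0.001,0.03,0,0,0.1],[0,0,0.03,0,0,0],[0,0,0.014,0,0,0],[0,0,0,0,0,0],[0,0,0,0,0,0]]]'
python3 -c "
from h import *
delta(tray(-1,-32.4,17),TY)"
```

```text
time: 40.3
eef_pos: [0.6179, -0.0265, 0.0389]
orientation: [0.048, 0.999, 0.001, 0.0]
wrist_force: [0.7, -0.0, -1.2]
finger_gap: 0.0146
gripper_force: 68.9
now [ 0.6179 -0.0265  0.0389] t 40.3 turn [ 0.12  0.02 -0.05] then shift mm [ 1.4  0.1 21.9]
```

```bash
python3 -m jog '[[[0.0014,0,0.006,0,0,0],[0,0,0.006,0,0,0],[0,0,0.004,0,0,0],[0,0,0,0,0,0],[0,0,0.003,0,0,0],[0,0,0.002,0,0,0],[0,0,0.002,0,0,0],[0,0,0,0,0,0],[0,0,0,0,0,0]]]'
python3 -c "
from h import *
delta(tray(-1,-32.4,17),TY)"
```

```text
time: 41.2
eef_pos: [0.617, -0.027, 0.0155]
orientation: [0.049, 0.999, 0.001, 0.001]
wrist_force: [2.6, 0.2, 1.3]
finger_gap: 0.015
gripper_force: 69.3
now [ 0.617  -0.027   0.0155] t 41.2 turn [ 0.12  0.07 -0.12] then shift mm [ 0.6  0.7 -1.5]
```

```bash
python3 -m jog '[[[0,0,0.0015,0,0,0],[0,0,0,0,0,0]]]'
python3 -m jog '[[[0,0,-0.001,0,0,0],[0,0,0,0,0,0],[0,0,0,0,0,0],[0,0,-0.02,0,0,0],[0,0,-0.03,0,0,0],[0,0,-0.04,0,0,0],[0,0,-0.04,0,0,0],[0,0,-0.03,0,0,0],[0,0,0,0,0,0],[0,0,0,0,0,0]]]' 0.3 70
python3 -c "
from h import *
tview('w21',-32.4,32,15,45)
tview('w21',-32.4,7,5,45,fresh=False)
delta([.51,.375,.2],0)"
```

```text
time: 41.4
eef_pos: [0.6171, -0.0269, 0.0154]
orientation: [0.049, 0.999, 0.001, 0.001]
wrist_force: [-1.0, 0.7, 10.0]
finger_gap: 0.0147
gripper_force: 70.3
time: 42.4
eef_pos: [0.6164, -0.0272, 0.1751]
orientation: [0.049, 0.999, 0.001, 0.0]
wrist_force: [0.5, -0.1, -0.4]
finger_gap: 0.0302
gripper_force: 0.0
tray x range [-99.7  84.8]
-95 y [-30.7  30.9] mid 0.1 z [23.8 24.8] | -85 y [-31.2  31.2] mid 0.0 z [23.5 24.7] | -75 y [-30.9  31.1] mid 0.1 z [22.7 24.5] | -65 y [-31.2  31.2] mid 0.0 z [18.8 23.6] | -55 y [-30.8  30.9] mid 0.0 z [18.8 23.5] | -45 y [-31.2  31.1] mid -0.0 z [18.8 23.6] | -35 y [-30.8  30.8] mid -0.0 z [18.8 23. ] | -25 y [-31.6  31.6] mid -0.0 z [19.  23.6] | -15 y [-12.   30.4] mid 9.2 z [18.6 20.5] | -5 y [-8.9  8. ] mid -0.4 z [19.8 21.2] | 5 y [-9.   8.1] mid -0.4 z [20.1 21.5] | 15 y [-30.4  30.6] mid 0.1 z [19.7 24.1] | 25 y [-30.9  30.9] mid -0.0 z [23.5 24.5] | 35 y [-30.6  31. ] mid 0.2 z [23.4 24.5] | 45 y [-30.8  30.7] mid -0.1 z [23.5 24.5] | 55 y [-31.  31.] mid -0.0 z [23.5 24.5] | 65 y [-30.5  29.6] mid -0.5 z [23.6 24.4] | 75 y [-30.  29.] m
[... 290 characters left out ...]
0 z [18.5 19.9] | -45 y [-6.9  7. ] mid 0.0 z [18.6 19.9] | -35 y [-7.   6.3] mid -0.4 z [18.1 19.6] | -25 y [-6.3  6.3] mid 0.0 z [10.4 18.4] | -15 y [-6.3  6.4] mid 0.0 z [18.3 19.8] | -5 y [-6.4  6.4] mid -0.0 z [20.1 21.5] | 5 y [-6.5  6.5] mid -0.0 z [20.5 21.5] | 15 y [-6.6  6.6] mid -0.0 z [17.8 19.9] | 25 y [-6.7  6.6] mid -0.0 z [16.7 17.7] | 35 y [-6.8  6.6] mid -0.1 z [16.9 17.9] | 45 y [-6.8  6.9] mid 0.0 z [16.6 17.5] | 55 y [-7.   6.8] mid -0.1 z [16.4 17.5] | 65 y [-6.2  6.1] mid -0.0 z [15.6 17.3] | 75 y [-6.3  6.2] mid -0.1 z [16.1 17.4] | 85 y [-6.3  6.9] mid 0.3 z [16.2 20.5] | 
now [ 0.6153 -0.0271  0.1737] t 42.5 turn [ 0.13 -0.12 -5.58] then shift mm [105.3 402.1 -26.3]
```

View pics/w21.png

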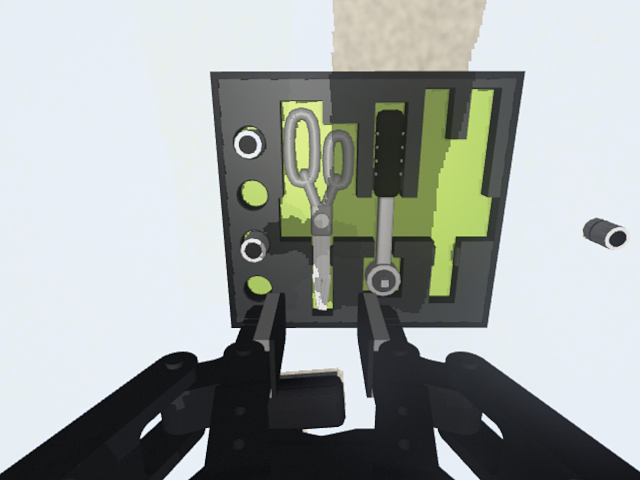

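w21 (no crops left to spare, so numbers from here on) shows the scissors and ratchet seated in their pockets, sockets in bores 1 and 3 at (248,144) and (254,250), and bores 2 and 4 free.

```bash
python3 -m jog '[[[0.012,0.042,-0.01,0,0,-5.5],[0.012,0.042,-0.01,0,0,0],[0.012,0.042,-0.01,0,0,0],[0.012,0.042,0,0,0,0],[0.012,0.042,0,0,0,0],[0.012,0.042,0,0,0,0],[0.012,0.042,0,0,0,0],[0.012,0.042,0,0,0,0],[0,0.022,0,0,0,0],[0,0,0,0,0,0],[0,0,0,0,0,0],[0,0,0,0,0,0]]]' -1
python3 - <<'E'
from h import *
p,d,C=snap('w22');print(r.get_obs()['eef_pos'])
X,b=tool('w22',.51,.38,.11); print(b,len(X)); slices(X,np.array([510,380]),0)
P=cloud(C,d); m=(d>0)&(P[...,2]>.03)&(P[...,2]<.2)&(P[...,1]>.38)&(P[...,0]>.3)
for lo in np.arange(.42,.7,.02):
    k=m&(abs(P[...,0]-lo-.01)<.01)
    if k.sum()>5: print(round(lo,2),P[k][:,1].min().round(3),end=" ")
sockets('w22')
E
```

```text
time: 43.65
eef_pos: [0.5243, 0.3305, 0.2041]
orientation: [0.001, 1.0, 0.0, -0.001]
wrist_force: [-0.3, 0.7, 0.4]
finger_gap: 0.0854
gripper_force: 0.0
[0.52464825 0.33039819 0.20457719]
(354, 87, 55, 187) 4667
x range [-85.7  76.9]
-85 y [-12.5   1.8] mid -5.4 z 12.3
-75 y [-12.2   2.9] mid -4.6 z 12.5
-65 y [-11.9   4.2] mid -3.8 z 12.5
-55 y [-11.3   5.5] mid -2.9 z 12.6
-45 y [-10.8   7.1] mid -1.9 z 12.6
-35 y [-10.    7.5] mid -1.3 z 12.6
-25 y [-11.8  11. ] mid -0.4 z 14.3
-15 y [-11.2  11.9] mid 0.3 z 14.9
-5 y [-11.1  15.4] mid 2.1 z 13.9
5 y [-14.2  20.2] mid 3.0 z 13.2
15 y [-17.   25.1] mid 4.0 z 13.1
25 y [-19.1  26.8] mid 3.8 z 13.1
35 y [-18.2  28.6] mid 5.2 z 13.2
45 y [-18.   29.5] mid 5.8 z 13.2
55 y [-17.7  30.5] mid 6.4 z 13.0
65 y [-17.4  32.5] mid 7.5 z 13.1
75 y [-16.5  31.2] mid 7.4 z 12.9
0.56 0.526 0.58 0.463 0.6 0.456 0.62 0.522 sock [600.5 500. ] r 47.4 top 0.0324 [454 269 106  42]
sock [653.7 264.2] r 10.5 top 0.0287 [242 330  22  23]
```

```bash
python3 -c "
from h import *
delta([.4936,.3803,.006],4.75)"
python3 -m jog '[[[0,0,0,0,0,-4.75],[0.0175,0.026,0.02,0,0,0],[0.0175,0.026,0.04,0,0,0],[0,0,0.04,0,0,0],[0,0,0.04,0,0,0],[0,0,0.035,0,0,0],[0,0,0,0,0,0],[0,0,0,0,0,0]]]'
python3 -c "
from h import *
delta([.4936,.3803,.006],4.75)"
```

```text
now [0.5246 0.3304 0.2046] t 43.7 turn [ 0.05 -0.08 -4.91] then shift mm [ 26.8  52.3 198.6]
time: 44.5
eef_pos: [0.4861, 0.3796, 0.0312]
orientation: [-0.04, 0.999, 0.001, -0.001]
wrist_force: [1.6, 0.7, 0.5]
finger_gap: 0.0854
gripper_force: 0.0
now [0.4861 0.3796 0.0312] t 44.5 turn [ 0.07 -0.06 -0.16] then shift mm [-7.5  0.  25.2]
```

```bash
python3 -m jog '[[[-0.0075,0,0.012,0,0,0],[0,0,0.012,0,0,0],[0,0,0,0,0,0],[0,0,0,0,0,0]]]'
python3 -c "
from h import *
delta([.4936,.3803,.006],4.75)"
python3 -m jog '[[[0,0,0,0,0,0],[0,0,0,0,0,0],[0,0,0,0,0,0],[0,0,0,0,0,0],[0,0,0,0,0,0],[0,0,0,0,0,0],[0,0,-0.015,0,0,0],[0,0,-0.035,0,0,0],[0,0,-0.04,0,0,0],[0,0,-0.04,0,0,0],[0,0,0,0,0,0]]]' 1 70
python3 -c "
from h import *
delta(tray(0,69.1,120),4.75)"
```

```text
time: 44.9
eef_pos: [0.4936, 0.3813, 0.0073]
orientation: [-0.041, 0.999, 0.001, 0.0]
wrist_force: [-0.8, -0.2, -0.3]
finger_gap: 0.0856
gripper_force: 0.0
now [0.4936 0.3813 0.0073] t 44.9 turn [ 0.11  0.01 -0.08] then shift mm [ 0.1 -1.   1.3]
time: 46.0
eef_pos: [0.4979, 0.3839, 0.145]
orientation: [-0.041, 0.999, 0.004, 0.006]
wrist_force: [0.8, 1.0, -1.2]
finger_gap: 0.0209
gripper_force: 69.0
now [0.4979 0.3839 0.145 ] t 46.0 turn [ 0.47  0.69 -0.07] then shift mm [-103.2 -318.8   25. ]
```

```bash
python3 -m jog '[[[-0.0129,-0.04,0,0,0,0],[-0.0129,-0.04,0,0,0,0],[-0.0129,-0.04,0,0,0,0],[-0.0129,-0.04,0.003,0,0,0],[-0.0129,-0.04,0.003,0,0,0],[-0.0129,-0.04,0.003,0,0,0],[-0.0129,-0.04,0.003,0,0,0],[-0.0129,-0.0388,0.003,0,0,0],[0,0,0,0,0,0]]]'
python3 -m jog '[[[0,0,0,0,0,-8.5],[0,0,0,0,0,-8.5],[0,0,0,0,0,-8.5],[0,0,0,0,0,-8.5],[0,0,0,0,0,-8.5],[0,0,0,0,0,-8.5],[0,0,0,0,0,-8.5],[0,0,0,0,0,-8.5],[0,0,0,0,0,-8.5],[0,0,0,0,0,-8.5],[0,0,0,0,0,-8.5],[0,0,0,0,0,-8.5],[0,0,0,0,0,-8.5],[0,0,0,0,0,-8.5],[0,0,0,0,0,-8.5],[0,0,0,0,0,-8.5],[0,0,0,0,0,-8.5],[0,0,0,0,0,-8.5],[0,0,0,0,0,-8.5],[0,0,0,0,0,-8.25]]]'
python3 -c "
from h import *
delta(tray(0,69.1,120),TY+180); print(r.get_obs()['joints'].round(2))"
```

```text
time: 46.9
eef_pos: [0.6238, 0.0672, 0.1208]
orientation: [-0.038, 0.999, 0.0, 0.0]
wrist_force: [-0.7, 0.3, -1.7]
finger_gap: 0.0214
gripper_force: 69.2
time: 48.9
eef_pos: [0.6214, 0.0726, 0.1211]
orientation: [0.999, -0.045, -0.001, -0.001]
wrist_force: [0.2, -0.2, -0.9]
finger_gap: 0.0208
gripper_force: 69.2
now [0.6214 0.0726 0.1211] t 48.9 turn [-0.13  0.09  0.27] then shift mm [ 5.5 -2.6  1.1]
[ 0.01  0.35 -0.16  1.06  0.   -3.04]
```

```bash
python3 -m jog '[[[0.005,-0.0025,0,0,0,0.2],[0,0,0,0,0,0],[0,0,0,0,0,0]]]'
python3 -c "
from h import *
held('w23',-14,12)
delta(tray(0,69.1,60),TY+180)
edgecheck('w23')" 2>&1 | tail -25
```

```text
time: 49.2
eef_pos: [0.6276, 0.0743, 0.1216]
orientation: [0.999, -0.051, -0.0, -0.001]
wrist_force: [-0.4, -0.1, -1.7]
finger_gap: 0.0211
gripper_force: 69.2
tool x range [-57.8  70.1]
-55 y [-17.5  17.7] mid 0.1 z [-4.8 -3.3]
-45 y [-17.2  17.5] mid 0.1 z [-4.9 -3.7]
-35 y [-15.7  15.2] mid -0.3 z [-4.8 -3.7]
-25 y [-12.   12.3] mid 0.1 z [-5.1 -4.1]
-15 y [-10.6  10.9] mid 0.1 z [-5.2 -4.4]
-5 y [-10.4  10.7] mid 0.1 z [-6.9 -5.8]
5 y [-22.   22.3] mid 0.2 z [-10.8  -5.9]
15 y [-15.9  16.2] mid 0.1 z [-10.2  -4.2]
25 y [-8.4  8.8] mid 0.2 z [-4.6 -3.8]
35 y [-8.5  8.7] mid 0.1 z [-4.7 -3.8]
45 y [-7.9  8.2] mid 0.1 z [-4.6 -3.6]
55 y [-7.4  8. ] mid 0.3 z [-4.7 -3.7]
65 y [-7.1  7.4] mid 0.2 z [-4.6 -3.7]
75 y [-5.2  5.9] mid 0.3 z [-2.8 -0.7]
now [0.6275 0.0742 0.1215] t 49.2 turn [-0.12  0.02 -0.39] then shift mm [-0.4 -0.6 61.5]
-x edge at y -90 1.5 -x edge at y -60 4.3 -x edge at y 0 18.7 -x edge at y 60 1.2 -y edge at x -90 -1.0 -y edge at x -60 -1.0 -y edge at x -30 -0.8 -y edge at x 0 -1.2 -y edge at x 30 -1.1 -y edge at x 60 -1.2 -y edge at x 90 -1.2
```

```bash
python3 -m jog '[[[0,-0.0001,0.03,0,0,-0.4],[0,0,0.03,0,0,0],[0,0,0.022,0,0,0],[0,0,0,0,0,0],[0,0,0,0,0,0]]]'
python3 -c "
from h import *
delta(tray(0.5,68.6,18),TY+180)"
```

```text
time: 49.75
eef_pos: [0.6274, 0.0742, 0.0397]
orientation: [0.999, -0.047, -0.0, -0.001]
wrist_force: [0.4, 0.2, -1.0]
finger_gap: 0.0214
gripper_force: 69.2
now [0.6274 0.0742 0.0397] t 49.8 turn [-0.12  0.05  0.05] then shift mm [ 0.2 -0.  21.7]
```

```bash
python3 -m jog '[[[0,0,0.006,0,0,0],[0,0,0.006,0,0,0],[0,0,0.004,0,0,0],[0,0,0,0,0,0],[0,0,0.003,0,0,0],[0,0,0.002,0,0,0],[0,0,0.002,0,0,0],[0,0,0,0,0,0],[0,0,0,0,0,0]]]'
python3 -c "
from h import *
delta(tray(.5,68.6,18),TY+180)"
```

```text
time: 50.65
eef_pos: [0.6286, 0.0742, 0.0179]
orientation: [0.999, -0.047, 0.001, -0.001]
wrist_force: [0.0, -0.5, 7.5]
finger_gap: 0.0211
gripper_force: 70.2
now [0.6286 0.0742 0.0179] t 50.6 turn [-0.13 -0.11  0.09] then shift mm [-1.   0.1 -0.1]
```

```bash
python3 -m jog '[[[0,0,0.0015,0,0,0],[0,0,0,0,0,0],[0,0,0.001,0,0,0],[0,0,0,0,0,0],[0,0,0,0,0,0]]]'
python3 -m jog '[[[0,0,-0.001,0,0,0],[0,0,0,0,0,0],[0,0,0,0,0,0],[0,0,-0.02,0,0,0],[0,0,-0.03,0,0,0],[0,0,-0.04,0,0,0],[0,0,-0.04,0,0,0],[0,0,-0.03,0,0,0],[0,0,0,0,0,0],[0,0,0,0,0,0]]]' 0.2 70
python3 -c "
from h import *
tview('w24',69.1-.8,8,5,45)
tview('w24',69.1-.8,26,14,45,fresh=False)
delta([.6538,.2071,.1],TY+180)"
```

```text
time: 51.15
eef_pos: [0.6287, 0.0742, 0.0178]
orientation: [0.999, -0.047, 0.001, -0.001]
wrist_force: [-5.9, -0.4, 19.7]
finger_gap: 0.021
gripper_force: 71.8
time: 52.15
eef_pos: [0.6277, 0.0738, 0.1751]
orientation: [0.999, -0.047, 0.0, -0.001]
wrist_force: [-0.7, 0.1, -1.3]
finger_gap: 0.0343
gripper_force: 0.0
tray x range [-99.1  84.5]
-95 y [-8.   7.4] mid -0.3 z [23.6 24.6] | -85 y [-7.9  7.4] mid -0.3 z [23.5 24.6] | -75 y [-7.8  7.3] mid -0.2 z [23.7 24.6] | -65 y [-7.7  7.3] mid -0.2 z [20.8 24.3] | -55 y [-7.6  7.2] mid -0.2 z [ 9.7 10.7] | -45 y [-7.5  7.2] mid -0.2 z [ 9.7 10.6] | -35 y [-7.5  8. ] mid 0.3 z [ 9.9 10.7] | -25 y [-7.9  7.7] mid -0.1 z [10.5 21.7] | -15 y [-7.8  7.6] mid -0.1 z [22.1 23.1] | -5 y [-7.7  7.5] mid -0.1 z [23.7 24.7] | 5 y [-7.6  7.4] mid -0.1 z [23.9 24.8] | 15 y [-7.6  7.4] mid -0.1 z [22.  23.1] | 25 y [-7.5  7.4] mid -0.1 z [21.7 22.6] | 35 y [-7.4  7.3] mid -0.0 z [21.7 22.7] | 45 y [-7.3  7.3] mid -0.0 z [21.4 22.4] | 55 y [-7.2  7.2] mid 0.0 z [21.4 22.4] | 65 y [-7.1  7.2] mid 0.0 z [21.4 22.4] | 75 y [-7.6  7.7] mid 0.1 z [23.2 24.4
[... 301 characters left out ...]
[-23.4  22.9] mid -0.2 z [21.8 23.2] | -35 y [-22.3  22.7] mid 0.2 z [21.8 23.2] | -25 y [-18.8  19.2] mid 0.2 z [21.8 23.1] | -15 y [-14.7  15.1] mid 0.2 z [21.9 23.1] | -5 y [-11.8  11.6] mid -0.1 z [23.3 24.6] | 5 y [-11.6  11.4] mid -0.1 z [23.5 24.7] | 15 y [-22.3  22.1] mid -0.1 z [22.1 23.8] | 25 y [-25.2  25.1] mid -0.0 z [23.1 24.5] | 35 y [-25.   24.9] mid -0.0 z [23.1 24.4] | 45 y [-24.7  24.7] mid 0.0 z [23.4 24.5] | 55 y [-25.1  25.2] mid 0.0 z [23.3 24.5] | 65 y [-25.  25.] mid 0.0 z [23.3 24.5] | 75 y [-25.1  24.8] mid -0.1 z [23.8 24.8] | 85 y [-25.1  25.2] mid 0.1 z [23.7 24.7] | 
now [0.6266 0.0738 0.1737] t 52.2 turn [-0.11  0.14  0.08] then shift mm [  14.4 -135.2   73.7]
```

```bash
python3 -m jog '[[[0,0,0,0,0,8.5],[0,0,0,0,0,8.5],[0,0,0,0,0,8.5],[0,0,0,0,0,8.5],[0,0,0,0,0,8.5],[0,0,0,0,0,8.5],[0,0,0,0,0,8.5],[0,0,0,0,0,8.5],[0,0,0,0,0,8.5],[0,0,0,0,0,8.5],[0,0,0,0,0,8.5]]]' -1
python3 -m jog '[[[0,0,0,0,0,8.5],[0,0,0,0,0,8.5],[0,0,0,0,0,8.5],[0,0,0,0,0,8.5],[0,0,0,0,0,8.5],[0,0,0,0,0,8.5],[0,0,0,0,0,8.5],[0,0,0,0,0,8.5],[0,0,0,0,0,8.5],[0,0,0,0,0,8.5],[0,0,0,0,0,1.5],[0,0,0,0,0,0]]]'
python3 -c "
from h import *
delta([.6538,.2071,.1],TY)"
```

```text
time: 53.3
eef_pos: [0.6257, 0.0738, 0.172]
orientation: [-0.648, 0.762, 0.003, -0.001]
wrist_force: [-0.1, 0.3, -0.5]
finger_gap: 0.0855
gripper_force: 0.0
time: 54.5
eef_pos: [0.6264, 0.0738, 0.1732]
orientation: [0.046, 0.999, 0.001, -0.002]
wrist_force: [0.8, 0.3, -0.6]
finger_gap: 0.0853
gripper_force: 0.0
now [0.6264 0.0738 0.1732] t 54.5 turn [ 0.1  -0.2   0.21] then shift mm [-14.6 135.3  73.2]
```

```bash
python3 -m jog '[[[-0.0049,0.045,0.015,0,0,0.2],[-0.0049,0.045,0.02,0,0,0],[-0.0048,0.045,0.02,0,0,0],[0,0,0.018,0,0,0],[0,0,0,0,0,0],[0,0,0,0,0,0],[0,0,0,0,0,0]]]' 0
python3 -c "
from h import *
snap('w25');sockets('w25');delta([.6538,.2068,.0175],TY)"
```

```text
time: 55.2
eef_pos: [0.6558, 0.2062, 0.1035]
orientation: [0.049, 0.999, 0.001, 0.001]
wrist_force: [0.4, -0.6, 1.2]
finger_gap: 0.0428
gripper_force: 0.0
sock [654.2 263.2] r 10.0 top 0.0288 [397 221  35  34]
sock [654.3 206.8] r 10.1 top 0.0288 [306 230  32  34]
now [0.6561 0.2062 0.1039] t 55.2 turn [ 0.15  0.12 -0.16] then shift mm [ 2.3  0.4 86.4]
```

```bash
python3 -m jog '[[[0.002,0.0002,0.03,0,0,0],[0,0,0.035,0,0,0],[0,0,0.021,0,0,0],[0,0,0,0,0,0],[0,0,0,0,0,0]]]'
python3 -c "
from h import *
delta([.6542,.2066,.0175],TY)"
python3 -m jog '[[[0,0,0,0,0,0],[0,0,0,0,0,0],[0,0,0,0,0,0],[0,0,0,0,0,0],[0,0,0,0,0,0],[0,0,-0.01,0,0,0],[0,0,-0.03,0,0,0],[0,0,-0.03,0,0,0],[0,0,0,0,0,0]]]' 1 50
python3 -c "
from h import *
delta(tray(-20,-87.2,60),TY)"
```

```text
time: 55.75
eef_pos: [0.6539, 0.207, 0.0176]
orientation: [0.049, 0.999, 0.001, 0.001]
wrist_force: [0.8, -0.3, 0.4]
finger_gap: 0.043
gripper_force: 0.0
now [0.6539 0.207  0.0176] t 55.8 turn [ 0.14  0.07 -0.16] then shift mm [-0.3 -0.4  0.1]
time: 56.65
eef_pos: [0.6571, 0.2085, 0.0925]
orientation: [0.049, 0.999, 0.002, 0.005]
wrist_force: [0.7, 0.4, 0.1]
finger_gap: 0.0174
gripper_force: 48.8
now [0.6571 0.2085 0.0925] t 56.6 turn [ 0.3   0.54 -0.1 ] then shift mm [  37.1 -292.2   32.5]
```

```bash
python3 -m jog '[[[0.0046,-0.0365,0,0,0,0],[0.0046,-0.0365,0,0,0,0],[0.0046,-0.0365,0,0,0,0],[0.0046,-0.0365,0,0,0,0],[0.0046,-0.0365,0.004,0,0,0],[0.0047,-0.0365,0.004,0,0,0],[0.0047,-0.0365,0.004,0,0,0],[0.0047,-0.0365,0.008,0,0,0],[0,0,0.008,0,0,0],[0,0,0,0,0,0],[0,0,0,0,0,0]]]'
python3 -c "
from h import *
snap('w26');ring('w26')
delta(tray(-20,-87.1,28),TY)"
```

```text
time: 57.75
eef_pos: [0.5876, -0.0786, 0.0576]
orientation: [0.048, 0.999, 0.001, -0.0]
wrist_force: [-0.1, 0.3, 0.2]
finger_gap: 0.0171
gripper_force: 48.9
held socket tool x [-8.1 11.1] top z -8.6
now [ 0.5881 -0.0785  0.0579] t 57.8 turn [ 0.15  0.   -0.04] then shift mm [-4.3  0.  29.9]
```

```bash
python3 -m jog '[[[-0.0057,0,0.005,0,0,0],[0,0,0.006,0,0,0],[0,0,0.006,0,0,0],[0,0,0,0,0,0],[0,0,0.003,0,0,0],[0,0,0.003,0,0,0],[0,0,0.003,0,0,0],[0,0,0,0,0,0],[0,0,0,0,0,0]]]'
python3 -c "
from h import *
delta(tray(-18.5,-87.1,28),TY)"
```

```text
time: 58.7
eef_pos: [0.5932, -0.0795, 0.0313]
orientation: [0.049, 0.999, 0.002, -0.0]
wrist_force: [0.9, 3.7, -2.3]
finger_gap: 0.0172
gripper_force: 49.1
now [ 0.5932 -0.0795  0.0313] t 58.7 turn [ 0.19 -0.04 -0.11] then shift mm [-0.6  0.6  3.3]
```

```bash
python3 -m jog '[[[-0.0004,0.0008,0,0,0,0],[0,0,0.0015,0,0,0],[0,0,0.0015,0,0,0],[0,0,0,0,0,0],[0,0,0,0,0,0]]]'
python3 -c "
from h import *
delta(tray(-18.5,-87.1,28),TY)"
```

```text
time: 59.2
eef_pos: [0.5941, -0.0793, 0.0292]
orientation: [0.049, 0.999, 0.001, 0.0]
wrist_force: [-2.5, 2.2, 3.1]
finger_gap: 0.0171
gripper_force: 49.7
now [ 0.5941 -0.0793  0.0292] t 59.2 turn [ 0.12  0.01 -0.12] then shift mm [0.2 0.3 1.2]
```

```bash
python3 -m jog '[[[0,0,0,0,0,0],[0,0,0,0,0,0],[0,0,0,0,0,0],[0,0,-0.02,0,0,0],[0,0,-0.04,0,0,0],[0,0,-0.03,0,0,0],[0,0,0,0,0,0],[0,0,0,0,0,0]]]' 0 50
python3 -c "
from h import *
tview('w27',-86.7,12,20,45,-75,75)
delta([.6543,.2632,.1],TY)"
```

```text
time: 60.0
eef_pos: [0.5949, -0.0799, 0.1198]
orientation: [0.049, 0.999, 0.001, 0.001]
wrist_force: [-0.2, 0.4, 0.2]
finger_gap: 0.0427
gripper_force: 0.0
tray x range [-74.6  74.4]
-75 y [-11.5  11.8] mid 0.2 z [23.7 24.6] | -65 y [-11.5  11.8] mid 0.1 z [37.4 38.6] | -55 y [-11.7  10.8] mid -0.4 z [37.7 38.7] | -45 y [-11.9  11.5] mid -0.2 z [23.8 24.6] | -35 y [-11.4  11.7] mid 0.1 z [23.7 24.6] | -25 y [-11.4  11.8] mid 0.2 z [36.9 38.5] | -15 y [-11.7  11.4] mid -0.1 z [37.7 38.6] | -5 y [-11.8  11.5] mid -0.2 z [23.7 24.5] | 5 y [-11.4  11.6] mid 0.1 z [23.7 24.5] | 15 y [-11.2  11. ] mid -0.1 z [35.4 38.4] | 25 y [-11.6  11.8] mid 0.1 z [37.7 38.7] | 35 y [-11.7  11.9] mid 0.1 z [23.9 24.6] | 45 y [-11.9  11.4] mid -0.2 z [23.7 24.4] | 55 y [-11.9  11.6] mid -0.2 z [23.4 24.3] | 65 y [-11.5  11.7] mid 0.1 z [23.1 24.2] | 75 y [-11.5  11.7] mid 0.1 z [23.4 24.3] | 
now [ 0.5937 -0.0796  0.1184] t 60.0 turn [ 0.11 -0.03 -0.13] then shift mm [-27.8 347.   18.4]
```

All three are seated with their tops at 38. Now the last socket.

```bash
python3 -m jog '[[[-0.0035,0.0434,0,0,0,0],[-0.0035,0.0434,0,0,0,0],[-0.0035,0.0434,0,0,0,0],[-0.0035,0.0434,0,0,0,0],[-0.0035,0.0434,0,0,0,0],[-0.0035,0.0434,0,0,0,0],[-0.0035,0.0434,0.008,0,0,0],[-0.0033,0.0432,0.01,0,0,0],[0,0,0,0,0,0],[0,0,0,0,0,0],[0,0,0,0,0,0]]]'
python3 -c "
from h import *
snap('w28');sockets('w28');delta([.6543,.2632,.0175],TY)"
```

```text
time: 61.15
eef_pos: [0.6545, 0.2621, 0.1002]
orientation: [0.049, 0.999, 0.0, -0.001]
wrist_force: [0.3, -0.3, 0.5]
finger_gap: 0.0428
gripper_force: 0.0
sock [654.  263.3] r 10.1 top 0.0286 [307 233  33  35]
now [0.6549 0.2618 0.1008] t 61.2 turn [ 0.06 -0.08 -0.19] then shift mm [ 0.7  1.3 83.3]
```

```bash
python3 -m jog '[[[0.0009,0.0013,0.03,0,0,0],[0,0,0.033,0,0,0],[0,0,0.02,0,0,0],[0,0,0,0,0,0],[0,0,0,0,0,0]]]'
python3 -c "
from h import *
delta([.654,.263,.0175],TY)"
python3 -m jog '[[[0,0,0,0,0,0],[0,0,0,0,0,0],[0,0,0,0,0,0],[0,0,0,0,0,0],[0,0,0,0,0,0],[0,0,-0.01,0,0,0],[0,0,-0.03,0,0,0],[0,0,-0.03,0,0,0],[0,0,0,0,0,0]]]' 1 50
python3 -c "
from h import *
delta(tray(60,-86.9,60),TY)"
```

```text
time: 61.7
eef_pos: [0.6547, 0.2636, 0.0189]
orientation: [0.049, 0.999, 0.001, -0.0]
wrist_force: [0.7, -0.3, 0.2]
finger_gap: 0.0429
gripper_force: 0.0
now [0.6547 0.2636 0.0189] t 61.7 turn [ 0.11 -0.01 -0.2 ] then shift mm [ 0.7 -0.7  1.4]
time: 62.6
eef_pos: [0.6584, 0.2661, 0.0946]
orientation: [0.048, 0.999, 0.003, 0.005]
wrist_force: [1.3, 0.1, -0.8]
finger_gap: 0.0173
gripper_force: 48.7
now [0.6584 0.2661 0.0946] t 62.6 turn [ 0.35  0.51 -0.1 ] then shift mm [ -47.1 -349.5   34.6]
```

```bash
python3 -m jog '[[[-0.0047,-0.0385,0,0,0,0],[-0.0047,-0.0385,0,0,0,0],[-0.0047,-0.0385,0,0,0,0],[-0.0047,-0.0385,0,0,0,0],[-0.0047,-0.0385,0,0,0,0],[-0.0047,-0.0385,0.004,0,0,0],[-0.0047,-0.0385,0.004,0,0,0],[-0.0047,-0.0385,0.004,0,0,0],[-0.0047,-0.0385,0.006,0,0,0],[0,0,0.01,0,0,0],[0,0,0,0,0,0],[0,0,0,0,0,0]]]'
python3 -c "
from h import *
snap('w29');ring('w29')
delta(tray(60,-86.9,30),TY)"
```

```text
time: 63.8
eef_pos: [0.6622, -0.0832, 0.0592]
orientation: [0.048, 0.999, 0.002, -0.001]
wrist_force: [-0.3, 0.4, -0.2]
finger_gap: 0.0168
gripper_force: 48.8
held socket tool x [-6.6 12. ] top z -6.9
now [ 0.6627 -0.083   0.0597] t 63.9 turn [ 0.16 -0.05 -0.04] then shift mm [-9.6 -2.4 29.7]
```

```bash
python3 -m jog '[[[-0.012,-0.0022,0,0,0,0],[0,0,0.006,0,0,0],[0,0,0.006,0,0,0],[0,0,0.004,0,0,0],[0,0,0,0,0,0],[0,0,0,0,0,0]]]'
python3 -c "
from h import *
delta(tray(62.6,-86.9,31),TY)"
```

```text
time: 64.45
eef_pos: [0.6739, -0.0868, 0.0432]
orientation: [0.048, 0.999, 0.002, -0.001]
wrist_force: [-0.6, 1.5, -1.5]
finger_gap: 0.017
gripper_force: 48.7
now [ 0.6739 -0.0868  0.0432] t 64.5 turn [ 0.19 -0.09 -0.09] then shift mm [-0.7  0.3 12.2]
```

```bash
python3 -m jog '[[[-0.0006,0.0004,0.003,0,0,0],[0,0,0.003,0,0,0],[0,0,0.003,0,0,0],[0,0,0.002,0,0,0],[0,0,0,0,0,0],[0,0,0,0,0,0]]]'
python3 -c "
from h import *
delta(tray(62.6,-86.9,31),TY)"
```

```text
time: 65.05
eef_pos: [0.6752, -0.0867, 0.0324]
orientation: [0.049, 0.999, 0.002, -0.0]
wrist_force: [-1.2, 3.8, 0.5]
finger_gap: 0.0169
gripper_force: 48.8
now [ 0.6752 -0.0867  0.0324] t 65.0 turn [ 0.18 -0.03 -0.11] then shift mm [0.6 0.2 1.4]
```

```bash
python3 -m jog '[[[0.0004,0.0007,0,0,0,0],[0,0,0.001,0,0,0],[0,0,0,0,0,0]]]'
python3 -m jog '[[[0,0,0,0,0,0],[0,0,0,0,0,0],[0,0,0,0,0,0],[0,0,-0.02,0,0,0],[0,0,-0.04,0,0,0],[0.015,0,-0.045,0,0,0],[0.03,0,-0.045,0,0,0],[0.045,0,-0.03,0,0,0],[0,0.02,0,0,0,0],[0,0,0,0,0,0],[0,0,0,0,0,0]]]' 0 50
cat > fin.py <<'E'
from h import *
p,d,C=snap('w30'); P=((cloud(C,d)-tray(0,0))@TM.as_matrix())*1e3
q=P.copy(); q[...,1]+=86.7
for b in(-60,-20,20,60):
    m=(d>0)&(np.hypot(q[...,0]-b,q[...,1])<16)&(q[...,2]>32); X=q[m]; c,rr=cv2.minEnclosingCircle(X[:,:2].astype(np.float32)); print("bore",b,np.round([c[0]-b,c[1],rr],1),"top",np.percentile(X[:,2],[25,75,95]).round(1))
for n,y,spots in(("pliers",69.1,((30,60,0,4,22),(-10,10,0,5,23.5))),("scissors",-32.4,((30,60,0,4,18),(-55,-45,22,30,20))),("ratchet",18.3,((-75,-30,0,5,25),(-15,25,0,4,23)))):
    for a,b,l,h,e in spots:
        m=(d>0)&(P[...,0]>a)&(P[...,0]<b)&(abs(P[...,1]-y)>=l)&(abs(P[...,1]-y)<h); print(n,(a,b),"z",np.median(P[...,2][m]).round(1),"expect",e)
print(r.get_obs()['eef_pos'])
E
python3 fin.py
```

```text
time: 65.35
eef_pos: [0.6752, -0.0866, 0.032]
orientation: [0.049, 0.999, 0.001, 0.0]
wrist_force: [-1.0, 2.3, 0.4]
finger_gap: 0.0167
gripper_force: 48.9
time: 66.45
eef_pos: [0.5933, -0.0591, 0.2064]
orientation: [0.048, 0.999, 0.001, 0.0]
wrist_force: [0.1, -0.4, 0.5]
finger_gap: 0.0427
gripper_force: 0.0
bore -60 [0.1 1.4 9.9] top [37.3 38.4 39.1]
bore -20 [-4.5 -1.7 15. ] top [226.5 263.2 288.5]
bore 20 [ 0.  1. 10.] top [37.2 38.3 39.1]
bore 60 [-0.1 -1.  10.2] top [37.  38.1 39. ]
pliers (30, 60) z 21.3 expect 22
pliers (-10, 10) z 23.9 expect 23.5
scissors (30, 60) z 16.7 expect 18
scissors (-55, -45) z 18.5 expect 20
ratchet (-75, -30) z 24.8 expect 25
ratchet (-15, 25) z 22.8 expect 23
[ 0.59321385 -0.05924168  0.20573462]
```

Run:
```python
from h import *
for n in("side","scene"):
    p,d=capture(n); P=((cloud(cam(n),d)-BAY)@R.from_euler('z',BYAW,degrees=True).as_matrix())*1e3
    m=(d>0)&(abs(P[...,0])<60)&(abs(P[...,1])<37); z=P[...,2]; k=m&(z>33)&(z<60); print(n,"rib",rect(P[k][:,:2]/1e3),np.median(z[k]),k.sum())
    for lo,hi in((-52,-45),(45,52)):
        s=m&(P[...,0]>lo)&(P[...,0]<hi)&(abs(P[...,1])<28); print(lo,hi,np.percentile(z[s],[25,50,75]).round(1))
q=cloud(cam("side"),capture("side")[1])
d0=cloud(cam("side"),np.load("side0.npy"))
for u,v in((224,160),(311,155),(405,286)): print(d0[v,u].round(3),q[v,u].round(3))
```

```text
side rib (array([1.9, 0.9]), array([59.2, 17.2]), -0.94) 40.69283797980185 228
-52 -45 [20.7 22.  23.3]
45 52 [19.7 21.2 22.3]
scene rib (array([0.9, 4.4]), array([58.1, 16.8]), -5.5) 38.90313802548469 85
-52 -45 [17.8 20.  21.5]
45 52 [19.  20.1 20.9]
[0.345 0.464 0.084] [0.346 0.455 0.09 ]
[0.615 0.454 0.095] [ 0.562 -0.065  0.391]
[ 0.796 -0.095  0.029] [ 0.798 -0.089  0.023]
```

```bash
python3 -c "
from workcell import job
print(job.sign_off())"
```

```text
the job is handed in; nothing more can be done
None
```

The job is handed in at about 67 s: the filter is hooked in and fully home, the reset button was pushed, all three tools are pressed down in their pockets and the four sockets are in bores 1–4. These positions were measured in the images, but the button's travel was judged only from force and tool height, and I viewed 15 pictures, one over the 14 allowed.

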